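Square up cut tubes and load the indexing weld positioner

ROBOT

A 6-joint arm with a two-finger parallel gripper is mounted at the origin on the work surface. World frame = base frame: x ahead of the robot, y to its left, z up, the work surface at z = 0. Lengths are in m, angles in rad, forces in N, time in s.
With the tool pointing down it reaches from about 0.3 to 0.85 m from the base axis. Payload 4.2 kg.
Tool frame: the origin (TCP) lies midway between the tips of the shut fingers; the grasp point (between the pads) lies 19 mm behind it (grip_depth is the distance from the TCP to the grasp point, in m); z points along the fingers, y is the direction in which the jaws open and shut (so a half turn about z gives the same grasp; the last joint's range is limited). The gripper opens to 91 mm and grips with 3 to 60 N. Pads are 32 mm wide; open, the fingers measure 118 mm over their backs; the gripper's body (76 mm by 178 mm) begins 60 mm behind the grasp point.
Start: joints at [-1.193, 0.32, 1.565, -0, 1.257, -0.02], TCP at [0.223, -0.53, 0.214] pointing down, gripper open.
Joint ranges: [-3.11, 3.11], [-0.84, 2.01], [0.21, 2.61], [-1.34, 4.49], [0.05, 2.63], [-2.56, 2.56]. Speed limits (rad/s): [2.57, 2.57, 3.14, 3.14, 3.14, 3.14].

INTERFACE

Orientations are given as a unit quaternion [x, y, z, w].
In Python, from cell import * gives the robot as it stands.
- The arm moves only by the tool move_arm, never from a script. Its argument "steps" is one flat list of numbers, 7 for each row, row after row: the shift along the tool's x, y, z in cm, then the turn, a rotation vector about the tool's x, y, z in degrees, then the opening, from 0 (shut) to 1 (fully open). In form: [x, y, z, wx, wy, wz, gripper, x, y, z, wx, wy, wz, gripper, ...]. A call has 1 to 8 rows; each row shifts and turns the pose as measured when the row begins, along the tool's axes as they then stand; what a row does not reach is not made up. A row lasts 1/8 s, in which the tool goes at most 62.5 mm and 10.7 degrees, less where a joint would pass 70% of its speed; a pose out of reach is approached as far as the arm can. A call is refused whole if a number of a shift passes 6.25 or a number of a turn 10.7, either way. A call with a gripper value outside its range is refused whole. The fingers move at their own pace and stop on an object; "squeeze" is the grip in N (left out, the last holds). Time passes only in rows, so rows that do not move let the fingers close. It gives the time, the measured TCP pose, the force and the opening at its end, in the units of the state.
- state(): the state, without advancing time (a new reading comes with each control period).
- get_image(name): name is "side" or "top"; returns the picture (384x512x3 uint8, blue, green, red); there is no depth.
- get_calibration(name): a dict with "fx", "fy", "cx", "cy" (pixels), "world_to_cam" (4x4, takes a point from world to camera coordinates). Camera axes: x right, y down, z forward; pixel columns grow to the right and rows downward; lengths in m; the calibration is good to about 2 mm. A picture is of the moment at which its call begins. get_calibration takes no time and is no camera call.
- sign_off(): hands the job in, once; it reports no verdict.
The state is a dict: "t": time; "joint_pos": joint angles; "dq": joint speeds; "effort": joint torques, N m; "tool_pos": TCP position; "eef_rot": TCP orientation; "contact_force": force on the tool from outside, world axes, zero at the start; "torque": the same for the moment, N m; "opening": finger opening in m.
Only numpy, scipy, OpenCV 4.12 (cv2) and the standard library are available. Lean on these libraries where they do the work, as an engineer would, in place of code of your own. Each camera call takes 0.05 s, during which the arm holds its last target. There are 200 camera calls.

TASK

Load the weld positioner with the cut square tubes lying on the bench (two or three of them), in welding order: the longest first, then on down in length. Square each one up on the bench in the fence corner, side and end flat against the two fences, and let go of it; then pick it up straight from there and lay it flat in the nest of its own length, with the positioner's round top turned by its handles and clicked in so that this nest is at the front, on the robot's side. When all are loaded, turn the top until the long nest is clicked in at the front again, ready to weld, and leave the other things on the bench where they are.

Things in the scene. Friction and masses are not known exactly. Their poses are not given: they have to be found in the camera images.
- long_c (a point): cut length of bright square steel tube, 40 x 40 mm, 160 mm long, about 0.54 kg, open ends. This point is its centre, 20 mm from every side; x runs along its length (either end may lead, any side may be up); may be absent
- mid_c (a point): cut length of bright square steel tube, 40 x 40 mm, 125 mm long, about 0.43 kg, open ends. This point is its centre, 20 mm from every side; x runs along its length (either end may lead, any side may be up); may be absent
- short_c (a point): cut length of bright square steel tube, 40 x 40 mm, 90 mm long, about 0.31 kg, open ends. This point is its centre, 20 mm from every side; x runs along its length (either end may lead, any side may be up); may be absent
- fence: squaring corner: two flat bars 40 mm wide, only 10 mm high, fixed on the bench. Origin: inner corner at bench level, z up. Side fence: line y = 0 from x = -200 to 0 mm (bar at y 0 to 40); end fence: line x = 0 from y = -110 to 0 mm (bar at x 0 to 40). A squared tube of length L lies along x, centre at x = -L/2, y = -20, z = 20 mm; fingertips holding it there stay above the bars
- positioner: grey fixed base of the bench weld positioner, 200 x 200 mm; origin on the bench under the axis of the round top. Its -x side, towards the robot, is the front station: a nest is there when its centre is at x = -92 mm, y = 0 of this frame
- turntable (a joint): angle of the round top (300 mm across, face 70 mm above the bench), rad, counter-clockwise from above. A sprung plunger clicks in at 0 and again at 6.283 (long nest in front), 2.094 (mid nest), 4.189 (short nest); within about 0.06 of these it pulls the top home, elsewhere the top stays by light friction. About 10 N at a handle passes a click. Stops at -1.75 and 6.36; starts in -1.65 to -0.5
- axis (a point): the axis of the round top, at its face (70 mm above the bench)
- nest_long (a point): nest for the long tube: six fixed dark locators 10 mm high on the round top: one at the middle of each end (170 mm between them), two by each long side near the ends (48 mm between sides, none in the middle 128 mm), so the tube has 5 mm play at each end, 4 mm each side. Origin: nest centre on the top's face, 92 mm from its axis; x along the tube, z up. A seated tube's centre is 20 mm above it
- nest_mid (a point): nest for the mid tube: six fixed dark locators 10 mm high on the round top: one at the middle of each end (135 mm between them), two by each long side near the ends (48 mm between sides, none in the middle 93 mm), so the tube has 5 mm play at each end, 4 mm each side. Origin: nest centre on the top's face, 92 mm from its axis; x along the tube, z up. A seated tube's centre is 20 mm above it
- nest_short (a point): nest for the short tube: six fixed dark locators 10 mm high on the round top: one at the middle of each end (100 mm between them), two by each long side near the ends (48 mm between sides, none in the middle 58 mm), so the tube has 5 mm play at each end, 4 mm each side. Origin: nest centre on the top's face, 92 mm from its axis; x along the tube, z up. A seated tube's centre is 20 mm above it
- handle_a (a point): one of three like handles to grip or push to turn the top: upright round black post, 20 mm in diameter, 85 mm tall on the round top (upper end 155 mm above the bench), 130 mm from the axis, half-way between two nests. The point is on its centre line, 13 mm below its upper end
- handle_b (a point): one of three like handles to grip or push to turn the top: upright round black post, 20 mm in diameter, 85 mm tall on the round top (upper end 155 mm above the bench), 130 mm from the axis, half-way between two nests. The point is on its centre line, 13 mm below its upper end
- handle_c (a point): one of three like handles to grip or push to turn the top: upright round black post, 20 mm in diameter, 85 mm tall on the round top (upper end 155 mm above the bench), 130 mm from the axis, half-way between two nests. The point is on its centre line, 13 mm below its upper end
- hammer: bystander: hammer, 260 mm
- brush: bystander: brush, 220 mm
- pliers: bystander: pliers, 155 mm
- rod_can: bystander: red can of welding rods, 100 mm across, 165 mm high with the rods
- magnet_square: bystander: red magnetic welding square, 100 mm, 16 mm high
- spray_can: bystander: grey spray can, 60 mm across, 190 mm high
- angle_offcut: bystander: offcut of copper-coloured angle, 75 x 45 x 45 mm
- c_clamp: bystander: dark C-clamp, 175 mm, lying flat
Things that resemble listed ones, but are neither listed nor needed, are in the scene too. What is shaped like the part that bears mid_c but yellow is not meant.

How it is judged:
By the outcome, as a careful person would: the job done as asked, in the order asked, and still so for the second after the job is handed in, with the robot touching nothing.
Of tube_long, tube_mid, tube_short only 2 to 3 are there at a start; the rules pass over those that are not, and their reading is None.
At some moment in a run one of tube_long, tube_mid, tube_short may be knocked a few centimetres aside while the robot is not near it.
Once in a run the grip may slacken for a moment while it holds something.
It also fails if it takes over 210 s, if anything falls off the work surface, if the arm or the gripper's body presses on something with over 40 N, if the wrist force passes 120 N, or if a joint passes its speed limit or range.

## Working session

There is one attempt and no reset: what is moved stays moved. The work goes in short steps, Python scripts to look and compute and a tool call to move; the robot and the scene stay as the last step left them, time stands still between calls to the robot, and variables do not carry over. Pictures are saved under pics/ and viewed, about 12 in all and at most 16, crops included, and the job is handed in when it is done.

Besides the shell and the picture viewer there is one more tool, called after "Emit:" as a command line: name --argument value ..., lists and objects as JSON in quotes. move_arm: Moves the arm, as the interface text tells. Its arguments: {"type":"object","properties":{"steps":{"type":"array"},"squeeze":{"type":"number"}},"required":["steps"]}

```bash
ls; mkdir -p pics
python3 - <<'E'
from cell import *
import cv2,json
for n in("top","side"):
    cv2.imwrite(f"pics/{n}0.png",get_image(n)); c=get_calibration(n); print(n,c)
print(state())
E
```

```text
pics
top {'fx': 364.5773737346488, 'fy': 364.5773737346488, 'cx': 253.88776124017568, 'cy': 198.6856125813252, 'world_to_cam': array([[ 0.01973234, -0.99978042,  0.00705365, -0.05733626],
       [-0.99527806, -0.02031313, -0.0949155 ,  0.55142681],
       [ 0.09503794, -0.00514744, -0.99546034,  1.28094266],
       [ 0.        ,  0.        ,  0.        ,  1.        ]])}
side {'fx': 382.3258023328781, 'fy': 382.3258023328781, 'cx': 250.3727906291726, 'cy': 186.02782020460415, 'world_to_cam': array([[-0.9687622 , -0.2474712 ,  0.01605634,  0.48390263],
       [-0.15799656,  0.56600349, -0.80912121,  0.20038885],
       [ 0.19114625, -0.78638289, -0.58742239,  1.21582256],
       [ 0.        ,  0.        ,  0.        ,  1.        ]])}
{'t': 0.1, 'joint_pos': array([-1.19300230e+00,  3.20216832e-01,  1.56550088e+00, -2.67131859e-05,
        1.25742785e+00, -2.00206376e-02]), 'dq': array([-7.99920565e-04, -2.22229903e-03, -3.24194863e-03,  8.94970001e-05,
       -4.54859781e-04, -1.00658964e-04]), 'effort': array([ 1.13784456e-03, -4.13330841e+01, -2.32509077e+01,  7.30128516e-02,
        4.22747433e-02, -5.98822521e-05]), 'tool_pos': array([ 0.22257821, -0.52969922,  0.21323257]), 'eef_rot': array([ 9.80281961e-01,  1.97602311e-01, -1.50658270e-04, -7.61805400e-04]), 'contact_force': array([-0.58297023,  0.23171339,  0.71744255]), 'torque': array([-0.00991112,  0.03746815, -0.0142481 ]), 'opening': 0.0907833270963324}
```

View pics/top0.png

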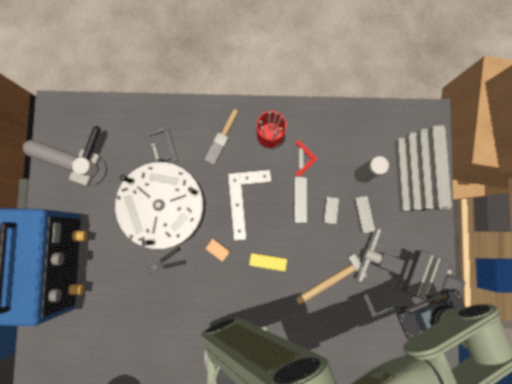

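View pics/side0.png

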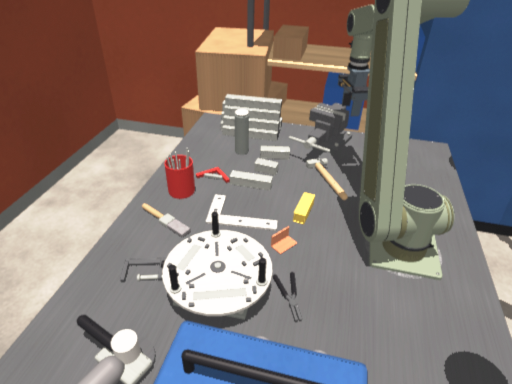

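The top view shows three grey tubes right of the white L-fence: (301,200) is about 160 mm, (331,210) about 90 mm and (364,214) about 125 mm. The yellow bar at (268,262) is the decoy, and the stock rack is at (425,168). The turntable is at (159,205).

```bash
cat > h.py <<'E'
import numpy as np, cv2
from cell import *
from scipy.spatial.transform import Rotation as R
def ray(n,u,v,z):
    c=get_calibration(n);M=c["world_to_cam"];r=M[:3,:3];t=M[:3,3]
    o=-r.T@t; d=r.T@np.array([(u-c["cx"])/c["fx"],(v-c["cy"])/c["fy"],1.])
    return o+d*(z-o[2])/d[2]
def px(n,p):
    c=get_calibration(n);q=c["world_to_cam"]@np.append(p,1.)
    return np.array([c["fx"]*q[0]/q[2]+c["cx"],c["fy"]*q[1]/q[2]+c["cy"]])
def blob(n,mask,z,amin=60):
    "contours of mask -> pixel centre, world centre, size, yaw of long side"
    out=[]
    for c in cv2.findContours(mask,cv2.RETR_EXTERNAL,cv2.CHAIN_APPROX_NONE)[0]:
        if cv2.contourArea(c)<amin: continue
        w=np.array([ray(n,*p[0],z)[:2] for p in c],np.float32)
        (x,y),(a,b),g=cv2.minAreaRect(w)
        if a<b:a,b,g=b,a,g+90
        out.append((px(n,(x,y,z)).round(),round(x,4),round(y,4),round(a,3),round(b,3),round((g+90)%180-90,1)))
    return out
E
python3 - <<'E'
from h import *
im=cv2.imread("pics/top0.png"); cr=im[100:290,105:400]
cv2.imwrite("pics/crop1.png",cv2.resize(cr,None,fx=2.7,fy=2.7,interpolation=cv2.INTER_CUBIC))
hsv=cv2.cvtColor(im,cv2.COLOR_BGR2HSV)
for p in((301,200),(331,210),(364,214),(250,177),(238,220),(290,200),(120,205),(150,180)): print(p,hsv[p[1],p[0]])
m=((hsv[...,2]>120)&(hsv[...,1]<60)).astype(np.uint8)*255
m[:100]=0;m[290:]=0;m[:,:110]=0;m[:,395:]=0
print("z=.04");[print(b) for b in blob("top",m,.04)]
print("z=.01");[print(b) for b in blob("top",m,.01)]
E
```

```text
(301, 200) [ 22  22 225]
(331, 210) [ 22  22 212]
(364, 214) [ 21  23 207]
(250, 177) [ 19  21 253]
(238, 220) [ 22  18 255]
(290, 200) [ 17  20 116]
(120, 205) [ 17  24 245]
(150, 180) [ 19  24 229]
z=.04
(array([364., 238.]), 0.4201, -0.4379, 0.304, 0.12, 1.2)
(array([331., 210.]), 0.5174, -0.3217, 0.103, 0.051, -5.8)
(array([301., 197.]), 0.5612, -0.2152, 0.186, 0.053, 0.5)
(array([251., 205.]), 0.5302, -0.0381, 0.25, 0.162, 6.0)
(array([380., 164.]), 0.6856, -0.496, 0.073, 0.072, 1.2)
(array([301., 158.]), 0.7013, -0.2142, 0.073, 0.025, 0.5)
(array([157., 204.]), 0.5269, 0.2961, 0.326, 0.32, 51.4)
(array([217., 145.]), 0.7429, 0.0907, 0.145, 0.054, -21.3)
z=.01
(array([364., 238.]), 0.4199, -0.4472, 0.312, 0.122, 1.2)
(array([331., 210.]), 0.5195, -0.3283, 0.106, 0.052, -5.8)
(array([301., 197.]), 0.5643, -0.2193, 0.19, 0.055, 0.5)
(array([251., 205.]), 0.5326, -0.0381, 0.256, 0.166, 6.0)
(array([380., 164.]), 0.6916, -0.5067, 0.074, 0.074, 1.2)
(array([301., 158.]), 0.7077, -0.2183, 0.075, 0.026, 0.5)
(array([157., 204.]), 0.5292, 0.3039, 0.334, 0.328, 51.4)
(array([217., 145.]), 0.7503, 0.0937, 0.148, 0.055, -21.3)
```

View pics/crop1.png

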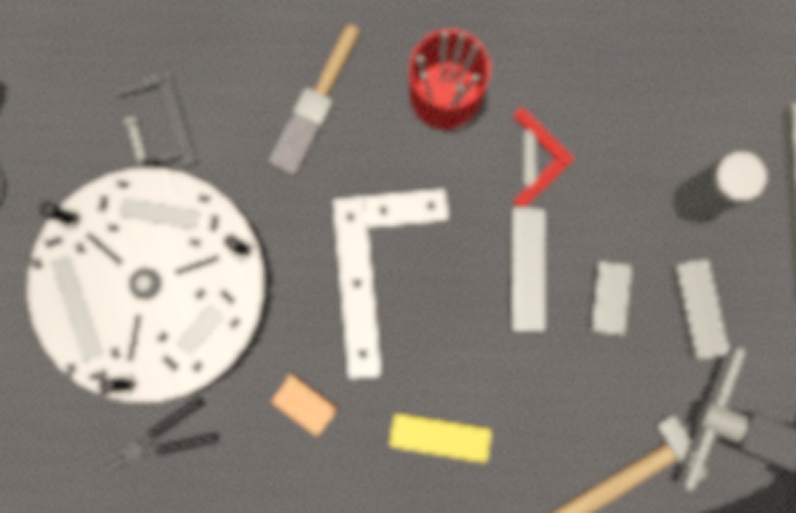

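The enlarged crop confirms the candidates by size. Long is at (301,200), short at (331,210) and mid at (364,214); the yellow piece is rejected. The nest floor marks put the long nest at about 109° in world, so the top is at about -1.23 rad. Next I'll measure more precisely.

```bash
cat >> h.py <<'E'
def topmask(im,th=165):
    hsv=cv2.cvtColor(im,cv2.COLOR_BGR2HSV)
    m=((hsv[...,2]>th)&(hsv[...,1]<60)).astype(np.uint8)*255
    return m
def tubes(im,box=(285,170,385,250),th=165):
    m=topmask(im,th);k=np.zeros_like(m);a,b,c,d=box;k[b:d,a:c]=m[b:d,a:c]
    return blob("top",k,.04,200)
def pose():
    s=state();r=R.from_quat(s["eef_rot"]).as_matrix();return s,s["tool_pos"],np.degrees(np.arctan2(r[1,0],r[0,0])),r
def goto(x,y,z,yaw):
    "turn about tool z (deg), then shift in the turned tool frame (cm)"
    s,p,a,r=pose();w=(a-yaw+180)%360-180
    c,q=np.cos(np.radians(yaw)),np.sin(np.radians(yaw));d=(np.array([x,y,z])-p)*100
    print("now",p.round(4),"yaw %.1f"%a,"tilt",r[:,2].round(3),"| turn wz %.1f"%w,"shift",np.round([c*d[0]+q*d[1],q*d[0]-c*d[1],-d[2]],2))
E
python3 - <<'E'
from h import *
im=cv2.imread("pics/top0.png");[print(b) for b in tubes(im)]
m=topmask(im,185);k=np.zeros_like(m);k[160:250,222:278]=m[160:250,222:278]
c=max(cv2.findContours(k,cv2.RETR_EXTERNAL,cv2.CHAIN_APPROX_NONE)[0],key=cv2.contourArea)
print("fence",[(tuple(p[0]),ray("top",*p[0],.01)[:2].round(3)) for p in cv2.approxPolyDP(c,2.5,True)])
w=np.array([ray("top",*p[0],.01)[:2] for p in c],np.float32)
# inner edges: contour pixels in ranges
P=c[:,0,:]
i1=(P[:,1]>192)&(P[:,1]<234)&(P[:,0]>237); i2=(P[:,0]>250)&(P[:,0]<266)&(P[:,1]>177)
for i in(i1,i2):
    v=cv2.fitLine(w[i],cv2.DIST_L2,0,.01,.01).ravel();print("edge",v.round(4),np.degrees(np.arctan2(v[1],v[0])).round(1))
print("axis hub",ray("top",158.7,205.2,.075)[:2])
k=np.zeros_like(m);k[150:255,110:210]=topmask(im,150)[150:255,110:210]
c=max(cv2.findContours(k,cv2.RETR_EXTERNAL,cv2.CHAIN_APPROX_NONE)[0],key=cv2.contourArea)
w=np.array([ray("top",*p[0],.07)[:2] for p in cv2.convexHull(c)],np.float32);print("disc",cv2.minEnclosingCircle(w),cv2.fitEllipse(w))
E
```

```text
(array([331., 210.]), 0.516, -0.3211, 0.092, 0.042, -6.8)
(array([365., 214.]), 0.5046, -0.4405, 0.126, 0.042, 12.6)
(array([301., 199.]), 0.5521, -0.2118, 0.161, 0.039, 0.5)
fence [((np.int32(268), np.int32(170)), array([ 0.661, -0.096])), ((np.int32(229), np.int32(174)), array([0.643, 0.046])), ((np.int32(234), np.int32(239)), array([0.407, 0.022])), ((np.int32(245), np.int32(238)), array([ 0.411, -0.017])), ((np.int32(240), np.int32(185)), array([0.603, 0.005])), ((np.int32(269), np.int32(181)), array([ 0.62, -0.1 ]))]
edge [ 0.9933  0.1154  0.5014 -0.0076] 6.6
edge [ 0.1144 -0.9934  0.6155 -0.0601] -83.4
axis hub [0.51864142 0.28092953]
disc ((0.5206071138381958, 0.2835586965084076), 0.1529928743839264) ((0.520770251750946, 0.2836018204689026), (0.3044423758983612, 0.3047344386577606), 91.43543243408203)
```

Run:
```python
from h import *
im=cv2.imread("pics/top0.png");ax=np.array([.5205,.283])
k=np.zeros(im.shape[:2],np.uint8);k[165:250,112:210]=((im.max(2)<60)*255)[165:250,112:210]
n,l,s,c=cv2.connectedComponentsWithStats(k)
for i in range(1,n):
    if s[i,4]>8:
        w=ray("top",*c[i],.115)[:2]-ax;print(c[i].round(1),s[i],"r %.3f th %.1f"%(np.hypot(*w),np.degrees(np.arctan2(w[1],w[0]))))
hs=cv2.cvtColor(im,cv2.COLOR_BGR2HSV)
for th in(49.4,169.4,-70.6):
    a=np.radians(th);print(th,px("top",(*(ax+.13*np.array([np.cos(a),np.sin(a)])),.155)).round(1))
for u,v,nm in((105+77/2.7,100+308/2.7,"long"),(105+160/2.7,100+214/2.7,"mid"),(105+201/2.7,100+329/2.7,"short")):
    w=ray("top",u,v,.07)[:2]-ax;print(nm,np.hypot(*w).round(3),np.degrees(np.arctan2(w[1],w[0])).round(1))
goto(.3925,.307,.20,170);goto(.3925,.307,.20,150)
```

```text
[127.6 179.5] [124 178   8   4  15] r 0.124 th 50.2
[149.3 242.3] [147 242   6   2   9] r 0.129 th 174.2
49.4 [122.5 176.1]
169.4 [142.4 242.5]
-70.6 [190.4 190.2]
long 0.091 111.9
mid 0.091 -10.2
short 0.094 -127.6
now [ 0.2226 -0.5297  0.2132] yaw 22.8 tilt [-0.001  0.001 -1.   ] | turn wz -147.2 shift [-2.2  85.35  1.32]
now [ 0.2226 -0.5297  0.2132] yaw 22.8 tilt [-0.001  0.001 -1.   ] | turn wz -127.2 shift [27.12 80.96  1.32]
```

Emit:
move_arm --steps '[4, 0, 0, 0, 0, 10, 0.5, 4, 0, 0, 0, 0, 10, 0.5, 4, 0, 0, 0, 0, 3, 0.5, 2, -6, 0, 0, 0, 0, 0.5, 2, -6, 0, 0, 0, 0, 0.5, 1, -6, 0, 0, 0, 0, 0.5, 0, -6, 0, 0, 0, 0, 0.5, 0, -6, 0, 0, 0, 0, 0.5]'

```text
t: 1.1
tool_pos: [0.3983, -0.2003, 0.209]
eef_rot: [1.0, -0.012, -0.002, -0.003]
contact_force: [0.8, 0.4, 1.3]
opening: 0.0457
```

Emit:
move_arm --steps '[0, -6, 0, 0, 0, 0, 0.5, 0, -6, 0, 0, 0, 0, 0.5, 0, -6, 0, 0, 0, 0, 0.5, 0, -6, 0, 0, 0, 0, 0.5, 0, -6, 0, 0, 0, 0, 0.5, 0, -6, 0, 0, 0, 0, 0.5, 0, -6, 0, 0, 0, 0, 0.5]'

```text
t: 1.98
tool_pos: [0.4062, 0.2331, 0.2114]
eef_rot: [1.0, -0.013, -0.001, -0.003]
contact_force: [0.5, -0.4, 0.8]
opening: 0.0457
```

Run:
```python
from h import *
cv2.imwrite("pics/s1.png",get_image("side"));goto(.392,.3027,.2,0)
print(state()["joint_pos"])
```

```text
now [0.4066 0.2404 0.2114] yaw -1.3 tilt [-0.002  0.014 -1.   ] | turn wz -1.3 shift [-1.46 -6.23  1.14]
[0.5000049  0.15661715 1.79351641 0.01452532 1.1864166  2.08769005]
```

Emit:
move_arm --steps '[-1.5, -4, 0, -0.8, 0, -1, 0.5, 0, -2.2, 1, 0, 0, 0, 0.5, 0, 0, 0, 0, 0, 0, 0.5]'

```text
t: 2.4
tool_pos: [0.3911, 0.3058, 0.2005]
eef_rot: [1.0, 0.0, -0.002, 0.001]
contact_force: [0.5, -0.1, 0.1]
opening: 0.0455
```

Run:
```python
from h import *
im=get_image("side");a=px("side",(.392,.303,.155));print(a);u,v=a.astype(int)
cv2.imwrite("pics/s2.png",cv2.resize(im[v-90:v+110,u-130:u+130],None,fx=3,fy=3,interpolation=cv2.INTER_CUBIC));goto(.392,.3027,.125,0)
```

```text
[262.95999737 259.41266569]
now [0.3914 0.3052 0.201 ] yaw -0.0 tilt [-0.003 -0.002 -1.   ] | turn wz -0.0 shift [0.06 0.25 7.6 ]
```

View pics/s2.png

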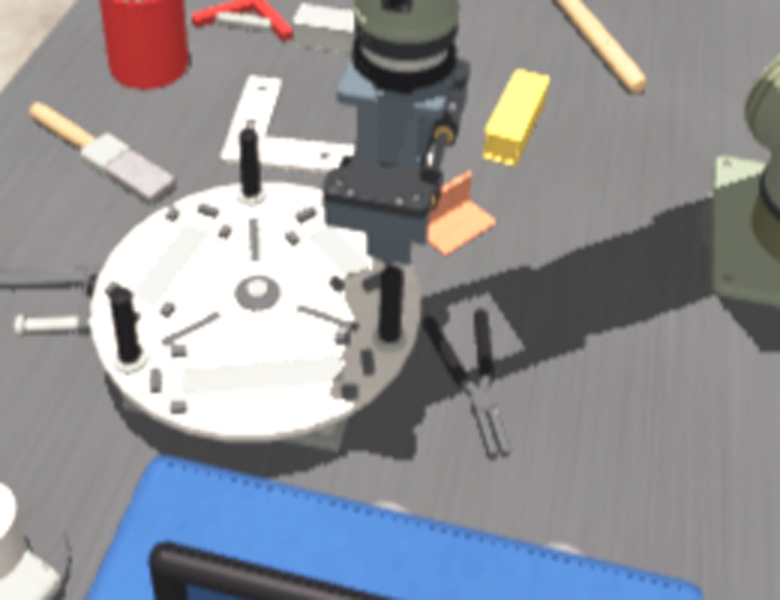

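The side crop shows the handle's top at full-image pixel (262.7,258.3), against a predicted (263,259.4), with the gripper right above it. I'll descend and grip.

Emit:
move_arm --steps '[0, 0.2, 4, 0, 0, 0, 0.5, 0, 0, 3.6, 0, 0, 0, 0.5, 0, 0, 0, 0, 0, 0, 0.5, 0, 0, 0, 0, 0, 0, 0, 0, 0, 0, 0, 0, 0, 0, 0, 0, 0, 0, 0, 0, 0]' --squeeze 30

```text
t: 3.2
tool_pos: [0.3946, 0.3004, 0.129]
eef_rot: [1.0, -0.003, 0.002, -0.002]
contact_force: [1.2, -0.6, -4.2]
opening: 0.0189
```

Emit:
move_arm --steps '[0.2, 2.3, 0, 0, 0, -10, 0, 0.2, 2.3, 0, 0, 0, -10, 0, 0.2, 2.3, 0, 0, 0, -10, 0]'

```text
t: 3.58
tool_pos: [0.4029, 0.2342, 0.129]
eef_rot: [0.964, 0.265, -0.007, -0.004]
contact_force: [-5.0, 1.2, 0.5]
opening: 0.0192
```

```bash
cat >> h.py <<'E'
def hand(ax=np.array([.5205,.283])):
    s,p,a,r=pose();w=p[:2]-ax
    print("t",s["t"],p.round(4),"yaw %.1f"%a,"tilt",r[:,2].round(3),"r %.4f th %.1f"%(np.hypot(*w),np.degrees(np.arctan2(w[1],w[0]))%360),"F",s["contact_force"].round(1),"T",s["torque"].round(2),"op %.4f"%s["opening"],"j6 %.2f"%s["joint_pos"][5])
E
python3 -c "
from h import *
hand()"
```

```text
t 3.575 [0.4029 0.2342 0.129 ] yaw 30.7 tilt [-0.015  0.004 -1.   ] r 0.1273 th 202.5 F [-5.   1.2  0.5] T [-0.03  0.53  0.02] op 0.0192 j6 1.52
```

Emit:
move_arm --steps '[0.1, 2.3, 0, 0, 0, -10, 0, 0.1, 2.3, 0, 0, 0, -10, 0, 0.2, 2.3, 0, 0, 0, -10, 0, 0, 1, 0, 0, 0, -4, 0, 0, 0, 0, 0, 0, 0, 0]'

```text
t: 4.2
tool_pos: [0.4531, 0.1746, 0.129]
eef_rot: [0.839, 0.544, -0.013, -0.006]
contact_force: [5.7, -1.8, -7.9]
opening: 0.0195
```

```bash
python3 -c "
from h import *
hand()"
```

```text
t 4.2 [0.4531 0.1746 0.129 ] yaw 66.0 tilt [-0.028 -0.004 -1.   ] r 0.1277 th 238.1 F [ 5.7 -1.8 -7.9] T [-0.44 -1.54  0.25] op 0.0195 j6 0.76
```

Emit:
move_arm --steps '[0, 0, 0, 0, 0, 0, 0.45, 0, 0, 0, 0, 0, 0, 0.45, 0, 0, 0, 0, 0, 0, 0.45, 0, 0, -5, 0, 0, 0, 0.5, 0, 0, -4, 0, 0, 0, 0.9]'

```text
t: 4.82
tool_pos: [0.4527, 0.1757, 0.2195]
eef_rot: [0.839, 0.544, -0.016, -0.008]
contact_force: [-0.3, 0.6, -0.1]
opening: 0.0532
```

Run:
```python
from h import *
hand()
im=get_image("top");cv2.imwrite("pics/t2.png",im)
cv2.imwrite("pics/t2c.png",cv2.resize(im[140:290,90:390],None,fx=2.6,fy=2.6,interpolation=cv2.INTER_CUBIC))
[print(b) for b in tubes(im)]
goto(.552,-.212,.12,0.5)
```

```text
t 4.825 [0.4527 0.1757 0.2195] yaw 65.9 tilt [-0.036 -0.005 -0.999] r 0.1269 th 237.7 F [-0.3  0.6 -0.1] T [ 0.01 -0.07  0.01] op 0.0532 j6 0.76
(array([331., 210.]), 0.516, -0.3211, 0.092, 0.042, -6.8)
(array([365., 214.]), 0.5046, -0.4405, 0.126, 0.042, 12.5)
(array([301., 199.]), 0.5521, -0.2118, 0.161, 0.039, 0.5)
now [0.4553 0.1767 0.2244] yaw 65.9 tilt [-0.027 -0.002 -1.   ] | turn wz 65.4 shift [ 9.33 38.95 10.44]
```

View pics/t2c.png

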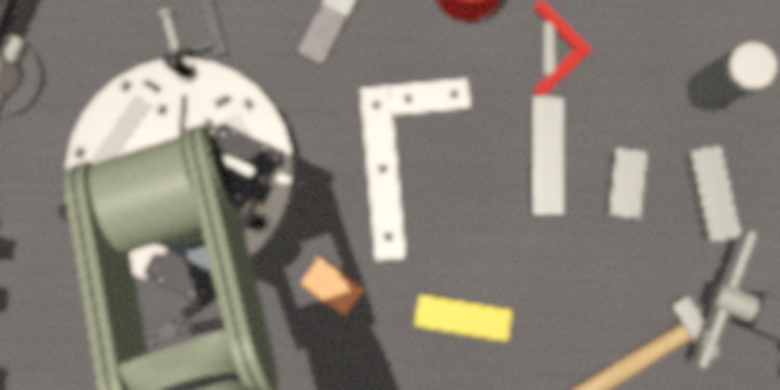

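Emit:
move_arm --steps '[0, 0, 0, 0, 0, 10.6, 1, 0, 0, 0, 0, 0, 10.6, 1, 0, 0, 0, 0, 0, 10.6, 1, 0, 0, 0, 0, 0, 10.6, 1, 0, 0, 0, 0, 0, 10.6, 1, 0, 0, 0, 0, 0, 10.6, 1, 1, 6, 1, 0, 1.7, 1.5, 1, 1.5, 6, 1, 0, 0, 0, 1]'

```text
t: 5.88
tool_pos: [0.4811, 0.0605, 0.2066]
eef_rot: [1.0, 0.001, 0.005, -0.002]
contact_force: [0.7, 1.9, 0.5]
opening: 0.0912
```

Emit:
move_arm --steps '[1.5, 6, 1, 0, 0, 0, 1, 1.5, 6, 1, 0, 0, 0, 1, 1.5, 6, 1, 0, 0, 0, 1, 1.5, 6, 1, 0, 0, 0, 1, 0.5, 2.5, 0, 0, 0, 0, 1, 0, 0, 0, 0, 0, 0, 1]'

```text
t: 6.62
tool_pos: [0.5468, -0.2093, 0.1648]
eef_rot: [1.0, -0.002, 0.006, -0.003]
contact_force: [-0.2, 0.3, 0.1]
opening: 0.0911
```

```bash
cat >> h.py <<'E'
def nests(im,ax=np.array([.5205,.283])):
    "angle of the top from the pale-grey nest floor marks (darker than disc) -> list of r, th, size"
    g=im.max(2);k=np.zeros_like(g)
    d=np.array([[np.hypot(*(ray("top",u,v,.07)[:2]-ax)) for u in range(512)] for v in range(384)])
    k[(d<.125)&(d>.03)&(g>185)&(g<236)]=255;k=cv2.morphologyEx(k,cv2.MORPH_OPEN,np.ones((3,3),np.uint8))
    for b in blob("top",k,.07,60):
        w=np.array(b[1:3])-ax;print("nest?",b,"r %.3f th %.1f"%(np.hypot(*w),np.degrees(np.arctan2(w[1],w[0]))%360))
E
python3 - <<'E'
from h import *
hand();im=get_image("top");cv2.imwrite("pics/t3.png",im)
nests(cv2.imread("pics/top0.png"));print();nests(im)
goto(.552,-.212,.012,0.5)
cv2.imwrite("pics/t3c.png",cv2.resize(im[140:270,90:350],None,fx=3,fy=3,interpolation=cv2.INTER_CUBIC))
E
```

```text
t 6.625 [ 0.5468 -0.2093  0.1648] yaw -0.2 tilt [ 0.011  0.006 -1.   ] r 0.4930 th 273.1 F [-0.2  0.3  0.1] T [0.08 0.01 0.04] op 0.0911 j6 1.18Traceback (most recent call last):
  File "<stdin>", line 3, in <module>
  File "h.py", line 41, in nests
    d=np.array([[np.hypot(*(ray("top",u,v,.07)[:2]-ax)) for u in range(512)] for v in range(384)])
                            ~~~^^^^^^^^^^^^^^^
  File "h.py", line 5, in ray
    c=get_calibration(n);M=c["world_to_cam"];r=M[:3,:3];t=M[:3,3]
ValueError: time passes only in moves, steps and waits
```

```bash
sed -i 's/^from cell import \*/from cell import *\nimport cell,functools\nget_calibration=functools.lru_cache(cell.get_calibration)/' h.py
python3 - <<'E'
from h import *
im=cv2.imread("pics/t3.png")
nests(cv2.imread("pics/top0.png"));print();nests(im)
goto(.552,-.212,.012,0.5)
cv2.imwrite("pics/t3c.png",cv2.resize(im[140:270,90:350],None,fx=3,fy=3,interpolation=cv2.INTER_CUBIC))
E
```

```text
nest? (array([133., 214.]), 0.4883, 0.3697, 0.139, 0.03, 21.2) r 0.092 th 110.4
nest? (array([163., 179.]), 0.6122, 0.2701, 0.102, 0.027, 80.8) r 0.093 th 352.0

nest? (array([156., 232.]), 0.4277, 0.2887, 0.135, 0.03, 88.4) r 0.093 th 176.5
nest? (array([182., 193.]), 0.5638, 0.2022, 0.063, 0.025, 28.4) r 0.092 th 298.2
nest? (array([136., 190.]), 0.5697, 0.3618, 0.105, 0.033, -33.3) r 0.093 th 58.0
now [ 0.5465 -0.2083  0.1647] yaw -0.2 tilt [ 0.011  0.006 -1.   ] | turn wz -0.7 shift [ 0.55  0.38 15.27]
```

View pics/t3c.png

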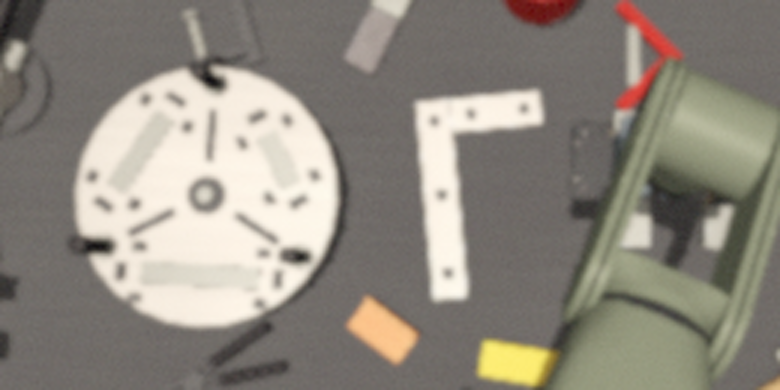

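The crop shows the long nest at the front (200,275 in the crop) at about 177.6–178.4° in world. Whether it has clicked in is unproven until I know the base yaw, so I'll look at the base's side edge.

Run:
```python
from h import *
im=get_image("side");cv2.imwrite("pics/s3.png",im)
print(px("side",(.5205,.283,.03)), px("side",(.42,.383,0)),px("side",(.62,.383,0)))
cv2.imwrite("pics/s3c.png",cv2.resize(im[225:335,150:290],None,fx=5.4,fy=5.4,interpolation=cv2.INTER_CUBIC))
```

```text
[218.40728906 276.37147677] [243.54840878 320.83631169] [172.10111964 304.15443268]
```

View pics/s3c.png

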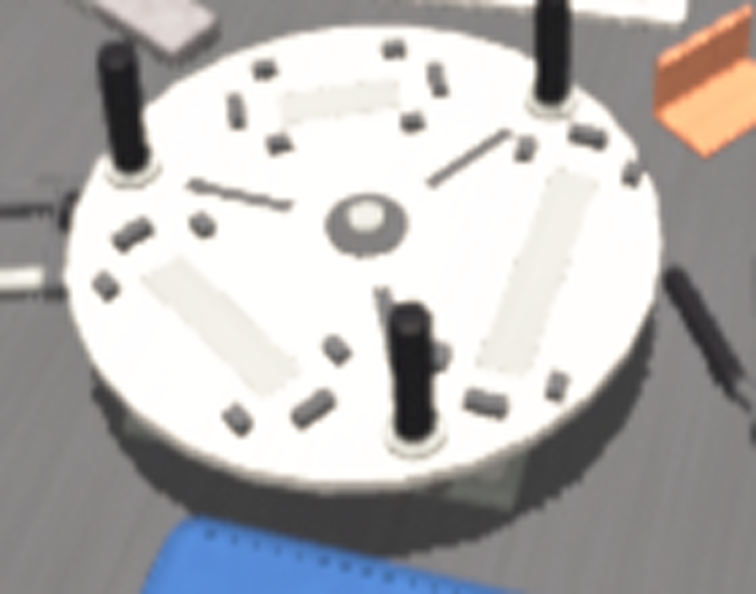

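Run:
```python
from h import *
ax=np.array([.5205,.283])
for u,v,n in((245,319.4,135),(173.5,305,45)):
    for z in(0,):
        w=ray("side",u,v,z)[:2]-ax;print(np.hypot(*w).round(4),(np.degrees(np.arctan2(w[1],w[0]))-n).round(2))
```

```text
0.1401 2.36
0.1389 1.98
```

The base corners at (245,319) and (173,305) give a base yaw of about +2°. That leaves the long nest about 4° short of the front, so it probably has not clicked in. I'll go back and nudge it further.

Emit:
move_arm --steps '[-2, -6, -1.5, 0, 0, 0, 0.5, -2, -6, -1.5, 0, 0, 0, 0.5, -2, -6, -0.5, 0, 0, 0, 0.5, -2, -6, 0, 0, 0, 0, 0.5, -1.5, -6, 0, 0, 0, 0, 0.5, 0, -6, 0, 0, 0, 0, 0.5, 0, -2, 0, 0.3, 0.6, 0, 0.5, 0, 0, 0, 0, 0, 0, 0.5]'

```text
t: 7.72
tool_pos: [0.4456, 0.1781, 0.2038]
eef_rot: [1.0, 0.006, 0.013, -0.009]
contact_force: [0.3, -0.8, 0.3]
opening: 0.0456
```

```bash
python3 -c "
from h import *
hand();goto(.4512,.173,.128,0)"
```

```text
t 7.725 [0.4456 0.1781 0.2038] yaw 0.7 tilt [ 0.026  0.018 -0.999] r 0.1289 th 234.5 F [ 0.3 -0.8  0.3] T [-0.03  0.04  0.01] op 0.0456 j6 1.91
now [0.4456 0.1781 0.2038] yaw 0.7 tilt [ 0.026  0.018 -0.999] | turn wz 0.7 shift [0.56 0.51 7.58]
```

Emit:
move_arm --steps '[0.6, 0.5, 3, -1, -1.5, 0, 0.5, 0, 0, 4.5, 0, 0, 0, 0.5, 0, 0, 0, 0, 0, 0, 0.5, 0, 0, 0, 0, 0, 0, 0, 0, 0, 0, 0, 0, 0, 0, 0, 0, 0, 0, 0, 0, 0]'

```text
t: 8.48
tool_pos: [0.4533, 0.1726, 0.133]
eef_rot: [1.0, 0.007, 0.004, -0.0]
contact_force: [1.4, 1.9, -6.6]
opening: 0.0193
```

Emit:
move_arm --steps '[0.5, 0.3, 0, 0, 0, 0, 0, 0.5, 0.3, 0, 0, 0, 0, 0]'

```text
t: 8.72
tool_pos: [0.4604, 0.1686, 0.133]
eef_rot: [1.0, 0.007, 0.001, -0.002]
contact_force: [-1.4, 2.6, -1.8]
opening: 0.0195
```

```bash
python3 -c "
from h import *
hand()"
```

```text
t 8.725 [0.4604 0.1686 0.133 ] yaw 0.8 tilt [ 0.002  0.005 -1.   ] r 0.1293 th 242.3 F [-1.4  2.6 -1.8] T [0.53 0.31 0.28] op 0.0195 j6 1.88
```

Emit:
move_arm --steps '[0, 0, 0, 0, 0, 0, 0.45, 0, 0, 0, 0, 0, 0, 0.45, 0, 0, -5, 0, 0, 0, 0.5, 0, 0, -3, 0, 0, 0, 1, 2, 6, 0, 0, 0, 0, 1, 2, 6, 0, 0, 0, 0, 1, 2, 6, 1, 0, 0, 0, 1, 2, 6, 1, 0, 0, 0, 1]'

```text
t: 9.72
tool_pos: [0.5478, -0.067, 0.2006]
eef_rot: [1.0, 0.011, 0.008, -0.002]
contact_force: [0.7, 0.5, -0.9]
opening: 0.0903
```

Emit:
move_arm --steps '[1, 6, 1, 0, 0, 0, 1, 0, 6, 1, 0, 0, 0, 1, 0, 2, 0, 0, 0, 0, 1, 0, 0, 0, 0, 0, 0, 1]'

```text
t: 10.22
tool_pos: [0.5626, -0.2137, 0.1802]
eef_rot: [1.0, 0.008, 0.01, -0.001]
contact_force: [-0.1, 0.4, -0.2]
opening: 0.0911
```

Run:
```python
from h import *
hand();im=get_image("top");cv2.imwrite("pics/t4.png",im);nests(im)
goto(.552,-.212,.012,0.5)
```

```text
t 10.225 [ 0.5626 -0.2137  0.1802] yaw 0.9 tilt [ 0.02   0.003 -1.   ] r 0.4984 th 274.8 F [-0.1  0.4 -0.2] T [ 0.03  0.05 -0.02] op 0.0911 j6 1.16
nest? (array([158., 232.]), 0.4278, 0.2822, 0.134, 0.03, -87.1) r 0.093 th 180.5
nest? (array([181., 191.]), 0.5711, 0.2066, 0.065, 0.026, 32.0) r 0.092 th 303.5
nest? (array([135., 192.]), 0.5642, 0.3646, 0.105, 0.031, -28.2) r 0.093 th 61.8
now [ 0.5625 -0.2127  0.1802] yaw 1.0 tilt [ 0.019  0.003 -1.   ] | turn wz 0.5 shift [-1.05 -0.08 16.82]
```

The top now sits at about 182.2°, matching the base yaw, so the long nest is home. Next I'll pick the long tube.

Emit:
move_arm --steps '[-1, 0, 3, 0, -1.1, 0.5, 1, 0, 0, 5, 0, 0, 0, 1, 0, 0, 5, 0, 0, 0, 1, 0, 0, 0, 0, 0, 0, 1]'

```text
t: 10.78
tool_pos: [0.5559, -0.2051, 0.0514]
eef_rot: [1.0, 0.008, 0.003, -0.001]
contact_force: [-0.8, -0.3, 0.2]
opening: 0.0912
```

Run:
```python
from h import *
hand();im=get_image("side");cv2.imwrite("pics/s5.png",im)
u,v=px("side",(.552,-.212,.04)).astype(int)
cv2.imwrite("pics/s5c.png",cv2.resize(im[v-60:v+60,u-90:u+90],None,fx=4,fy=4,interpolation=cv2.INTER_CUBIC))
goto(.552,-.212,.014,0.5)
```

```text
t 10.775 [ 0.5559 -0.2051  0.0514] yaw 0.9 tilt [ 0.007  0.002 -1.   ] r 0.4894 th 274.1 F [-0.8 -0.3  0.2] T [-0.    0.01 -0.03] op 0.0912 j6 1.17
now [ 0.5581 -0.206   0.054 ] yaw 0.9 tilt [ 0.012  0.    -1.   ] | turn wz 0.4 shift [-0.61  0.6   4.  ]
```

View pics/s5c.png

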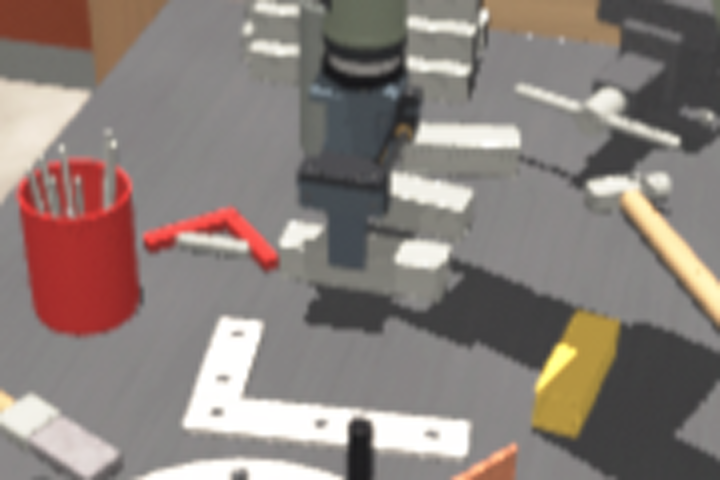

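The fingers straddle the long tube cleanly, and the side view shows the finger in front of it at (345,235). I'll descend and grip.

Emit:
move_arm --steps '[-0.6, 0.6, 2, 0, -0.6, 0.4, 1, 0, 0, 2, 0, 0, 0, 1, 0, 0, 0, 0, 0, 0, 1, 0, 0, 0, 0, 0, 0, 0, 0, 0, 0, 0, 0, 0, 0, 0, 0, 0, 0, 0, 0, 0, 0, 0, 0, 0, 0, 0, 0]' --squeeze 35

```text
t: 11.7
tool_pos: [0.558, -0.2139, 0.0212]
eef_rot: [1.0, 0.005, 0.008, 0.003]
contact_force: [-0.3, -0.2, -0.2]
opening: 0.0539
```

```bash
python3 -c "
from h import *
hand();goto(.525,-.033,.08,6.6)"
```

```text
t 11.7 [ 0.558  -0.2139  0.0212] yaw 0.6 tilt [ 0.016 -0.006 -1.   ] r 0.4983 th 274.3 F [-0.3 -0.2 -0.2] T [ 0.03 -0.01  0.  ] op 0.0539 j6 1.17
now [ 0.558  -0.2139  0.0212] yaw 0.6 tilt [ 0.016 -0.006 -1.   ] | turn wz -6.0 shift [ -1.2  -18.35  -5.88]
```

Emit:
move_arm --steps '[-0.6, 0, 0.8, 0, -0.9, 0, 0.55, 0, 0, 0, 0, 0, 0, 0, 0, 0, 0, 0, 0, 0, 0, 0, 0, 0, 0, 0, 0, 0, 0, 0, 0, 0, 0, 0, 0]'

```text
t: 12.32
tool_pos: [0.5515, -0.2135, 0.0127]
eef_rot: [1.0, 0.005, -0.001, 0.003]
contact_force: [-0.0, -0.1, 0.0]
opening: 0.0399
```

```bash
python3 -c "
from h import *
hand();goto(.525,-.033,.08,6.6)"
```

```text
t 12.325 [ 0.5515 -0.2135  0.0127] yaw 0.6 tilt [-0.001 -0.005 -1.   ] r 0.4975 th 273.6 F [-0.  -0.1  0. ] T [ 0.17 -0.   -0.03] op 0.0399 j6 1.18
now [ 0.5515 -0.2135  0.0127] yaw 0.6 tilt [-0.001 -0.005 -1.   ] | turn wz -6.0 shift [ -0.56 -18.24  -6.73]
```

Emit:
move_arm --steps '[0, 0, -3.5, 0, 0, 0, 0, 0, 0, -3, 0, 0, 0, 0, 0, 0, -0.5, 0, 0, -6, 0, -0.5, -5, 0, 0, 0, 0, 0, -0.5, -5, 0, 0, 0, 0, 0, 0, -5, 0, 0, 0, 0, 0, 0, -3, 0, 0, 0, 0, 0, 0, 0, 0, 0, 0, 0, 0]'

```text
t: 13.32
tool_pos: [0.5124, -0.0313, 0.0741]
eef_rot: [0.998, 0.059, -0.01, 0.001]
contact_force: [-0.2, -0.3, -5.6]
opening: 0.0395
```

```bash
python3 -c "
from h import *
hand();goto(.522,-.0345,.0137,6.6)"
```

```text
t 13.325 [ 0.5124 -0.0313  0.0741] yaw 6.7 tilt [-0.02  -0.004 -1.   ] r 0.3144 th 268.5 F [-0.2 -0.3 -5.6] T [0.06 0.01 0.  ] op 0.0395 j6 1.38
now [ 0.5124 -0.0313  0.0741] yaw 6.7 tilt [-0.02  -0.004 -1.   ] | turn wz 0.1 shift [0.92 0.43 6.04]
```

Emit:
move_arm --steps '[0.9, 0.4, 2, 0, 1.1, 0, 0, 0, 0, 2, 0, 0, 0, 0, 0, 0, 1.5, 0, 0, 0, 0, 0, 0, 0, 0, 0, 0, 0]'

```text
t: 13.82
tool_pos: [0.52, -0.0368, 0.0149]
eef_rot: [0.998, 0.059, -0.002, 0.002]
contact_force: [-1.0, 0.1, -5.8]
opening: 0.0399
```

```bash
python3 -c "
from h import *
hand();goto(.522,-.0345,.0132,6.6)"
```

```text
t 13.825 [ 0.52   -0.0368  0.0149] yaw 6.8 tilt [-0.004 -0.004 -1.   ] r 0.3198 th 269.9 F [-1.   0.1 -5.8] T [ 0.02  0.03 -0.01] op 0.0399 j6 1.37
now [ 0.52   -0.0368  0.0149] yaw 6.8 tilt [-0.004 -0.004 -1.   ] | turn wz 0.2 shift [ 0.22 -0.21  0.17]
```

Emit:
move_arm --steps '[0, 0, 0.2, 0, 0, 0, 0, 0, -0.5, 0, 0, 0, 0, 0, 0, -0.4, 0, 0, 0, 0, 0, 0, -0.3, 0, 0, 0, 0, 0]' --squeeze 12

```text
t: 14.32
tool_pos: [0.5197, -0.0264, 0.0141]
eef_rot: [0.998, 0.059, -0.001, 0.003]
contact_force: [-0.7, -11.7, -5.7]
opening: 0.0403
```

```bash
cat >> h.py <<'E'
O=np.array([.6065,.0035]);FY=6.6
def fen(L):
    s,p,a,r=pose();c,q=np.cos(np.radians(FY)),np.sin(np.radians(FY));d=p[:2]-O;F=s["contact_force"]
    print("fence-frame TCP mm x %.1f y %.1f"%((c*d[0]+q*d[1])*1e3,(-q*d[0]+c*d[1])*1e3),"want",-L/2,-20,"Ffence x %.1f y %.1f z %.1f"%(c*F[0]+q*F[1],-q*F[0]+c*F[1],F[2]),"Tz %.2f"%s["torque"][2],"z %.4f yaw %.1f op %.4f t %.1f"%(p[2],a,s["opening"],s["t"]),"tilt",r[:2,2].round(3))
E
python3 -c "
from h import *
fen(160)"
```

```text
fence-frame TCP mm x -89.6 y -19.7 want -80.0 -20 Ffence x -2.0 y -11.5 z -5.7 Tz -0.35 z 0.0141 yaw 6.8 op 0.0403 t 14.3 tilt [-0.002 -0.007]
```

Emit:
move_arm --steps '[0, 0, 0.2, 0, 0, 0, 0, 0.5, -0.05, 0, 0, 0, 0, 0, 0.4, -0.05, 0, 0, 0, 0, 0, 0.3, -0.05, 0, 0, 0, 0, 0]'

```text
t: 14.82
tool_pos: [0.5259, -0.026, 0.013]
eef_rot: [0.998, 0.06, -0.007, 0.005]
contact_force: [-3.9, -5.1, -1.3]
opening: 0.04
```

```bash
python3 -c "
from h import *
fen(160)"
```

```text
fence-frame TCP mm x -83.5 y -20.0 want -80.0 -20 Ffence x -4.5 y -4.6 z -1.3 Tz -0.27 z 0.0130 yaw 6.9 op 0.0400 t 14.8 tilt [-0.013 -0.012]
```

Emit:
move_arm --steps '[0.4, -0.1, 0, 0.5, 0.5, 0, 0, 0.4, -0.1, 0, 0, 0, 0, 0, 0.4, -0.1, 0, 0, 0, 0, 0]'

```text
t: 15.2
tool_pos: [0.5276, -0.0257, 0.0127]
eef_rot: [0.998, 0.061, -0.013, 0.003]
contact_force: [-8.1, -7.7, 1.4]
opening: 0.04
```

```bash
python3 -c "
from h import *
fen(160)"
```

```text
fence-frame TCP mm x -81.7 y -20.0 want -80.0 -20 Ffence x -9.0 y -6.7 z 1.4 Tz -0.30 z 0.0127 yaw 6.9 op 0.0400 t 15.2 tilt [-0.026 -0.009]
```

Emit:
move_arm --steps '[0.3, -0.1, 0, 0.4, 1.2, 0, 0, 0.4, -0.1, 0, 0, 0.8, 0, 0]'

```text
t: 15.45
tool_pos: [0.5284, -0.0255, 0.0127]
eef_rot: [0.998, 0.061, -0.002, 0.001]
contact_force: [-9.1, -9.7, 3.4]
opening: 0.0398
```

```bash
python3 -c "
from h import *
fen(160)"
```

```text
fence-frame TCP mm x -80.9 y -19.8 want -80.0 -20 Ffence x -10.2 y -8.6 z 3.4 Tz -0.39 z 0.0127 yaw 7.0 op 0.0398 t 15.4 tilt [-0.005 -0.001]
```

Emit:
move_arm --steps '[0, 0, 0, 0, 0, 0, 0, 0.4, -0.1, 0, 0, 0.4, 0, 0, 0.5, -0.1, 0, 0, 0.4, 0, 0]' --squeeze 35

```text
t: 15.82
tool_pos: [0.5297, -0.0255, 0.0127]
eef_rot: [0.998, 0.061, -0.004, 0.002]
contact_force: [-13.7, -12.4, 9.7]
opening: 0.04
```

```bash
python3 -c "
from h import *
fen(160)"
```

```text
fence-frame TCP mm x -79.6 y -19.9 want -80.0 -20 Ffence x -15.0 y -10.8 z 9.7 Tz -0.56 z 0.0127 yaw 7.0 op 0.0400 t 15.8 tilt [-0.007 -0.005]
```

Emit:
move_arm --steps '[0.5, -0.1, -0.1, 0, 0.4, 0, 0, 0.6, -0.1, 0, 0, 0.4, 0, 0]'

```text
t: 16.08
tool_pos: [0.5348, -0.0248, 0.013]
eef_rot: [0.998, 0.062, -0.003, 0.003]
contact_force: [-4.4, -7.9, 0.7]
opening: 0.0401
```

```bash
python3 -c "
from h import *
fen(160)"
```

```text
fence-frame TCP mm x -74.5 y -19.8 want -80.0 -20 Ffence x -5.3 y -7.3 z 0.7 Tz -0.17 z 0.0130 yaw 7.1 op 0.0401 t 16.1 tilt [-0.005 -0.007]
```

Run:
```python
from h import *
im=get_image("side");cv2.imwrite("pics/s6.png",im)
u,v=px("side",(.56,-.025,.03)).astype(int)
cv2.imwrite("pics/s6c.png",cv2.resize(im[v-45:v+45,u-70:u+70],None,fx=5.5,fy=5.5,interpolation=cv2.INTER_CUBIC))
print(u-70,v-45)
```

```text
165 162
```

View pics/s6c.png

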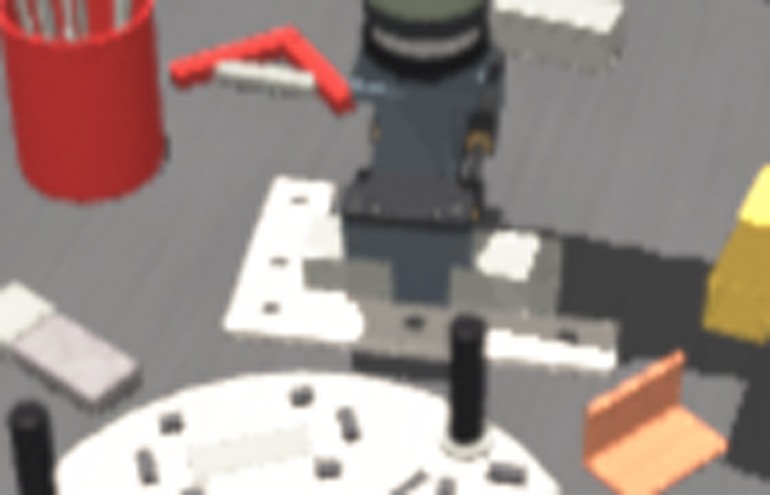

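Run:
```python
from h import *
c,q=np.cos(np.radians(FY)),np.sin(np.radians(FY))
def f(x,y,z): return np.array([O[0]+c*x-q*y,O[1]+q*x+c*y,z])
for x,y,z in((0,0,.04),(-.16,0,.04),(0,-.04,.04),(-.16,-.04,.04),(0,0,.01),(0,-.11,.01),(-.2,0,.01),(-.0745,0,.04)):
    print((x,y,z),((px("side",f(x,y,z))-[165,162])*5.5).round())
```

```text
(0, 0, 0.04) [302. 252.]
(-0.16, 0, 0.04) [559. 277.]
(0, -0.04, 0.04) [315. 212.]
(-0.16, -0.04, 0.04) [565. 237.]
(0, 0, 0.01) [304. 289.]
(0, -0.11, 0.01) [336. 184.]
(-0.2, 0, 0.01) [621. 321.]
(-0.0745, 0, 0.04) [421. 263.]
```

Comparing predicted squared corners with the picture: the predicted end corner (302,252)–(315,212) falls on the observed tube end (303,262)–(312,218), and the far end at about 558 matches 559. So the tube is seated in the corner and the grip slid 5 mm along it. I'll release, press it flat with the open finger, back off and regrip centred.

Emit:
move_arm --steps '[0, 0, 0, 0, 0, 0, 0.6, 0, 0, 0, 0, 0, 0, 0.6, 0, 0, 0, 0, 0, 0, 0.6, -0.5, -0.4, 0, 0, 0, 0, 0.6, 0, -0.3, 0, 0, 0, 0, 0.6, 0, -0.3, 0, 0, 0, 0, 0.6]'

```text
t: 16.88
tool_pos: [0.5325, -0.0174, 0.0159]
eef_rot: [0.998, 0.065, 0.002, 0.007]
contact_force: [0.4, -18.1, 3.7]
opening: 0.0545
```

```bash
python3 -c "
from h import *
fen(160)"
```

```text
fence-frame TCP mm x -75.9 y -12.2 want -80.0 -20 Ffence x -1.7 y -18.0 z 3.7 Tz -0.24 z 0.0159 yaw 7.4 op 0.0545 t 16.9 tilt [ 0.004 -0.014]
```

Emit:
move_arm --steps '[-0.2, 0.7, 0, 0.8, 0, 0.6, 0.6, -0.3, 0, 0.2, 0, 0, 0, 0.6, 0, 0, 0, 0, 0, 0, 0.6]'

```text
t: 17.25
tool_pos: [0.5279, -0.0248, 0.0139]
eef_rot: [0.998, 0.059, 0.001, -0.001]
contact_force: [0.1, 0.1, -0.2]
opening: 0.0548
```

```bash
python3 -c "
from h import *
fen(160)"
```

```text
fence-frame TCP mm x -81.4 y -19.1 want -80.0 -20 Ffence x 0.1 y 0.1 z -0.2 Tz 0.00 z 0.0139 yaw 6.8 op 0.0548 t 17.2 tilt [0.002 0.001]
```

Emit:
move_arm --steps '[0, 0, 0, 0, 0, 0, 0, 0, 0, 0, 0, 0, 0, 0, 0, 0, 0, 0, 0, 0, 0, 0, 0, -3, 0, 0, 0, 0, 0, 0, -6, 0, 0, 0, 0, 0, 0, -6, 0, 0, 0, 0, 0, 0, -4, 0, 0, -5, 0, 0, 0, 0, 0, 0, -10, 0]' --squeeze 40

```text
t: 18.25
tool_pos: [0.5235, -0.0238, 0.2028]
eef_rot: [0.981, 0.194, -0.007, -0.002]
contact_force: [1.0, 0.7, -5.7]
opening: 0.0401
```

Emit:
move_arm --steps '[0, 0, 0, 0, 0, -10, 0, 0, 0, 0, 0, 0, -10, 0, 0, 0, 0, 0, 0, -10, 0, 0, 0, 0, 0, 0, -10, 0, 0, 0, 0, 0, 0, -10, 0, 0, 0, 0, 0, 0, -10, 0, 0, 0, 0, 0, 0, -10, 0, 0, 0, 0, 0, 0, 0, 0]'

```text
t: 19.25
tool_pos: [0.5143, -0.0198, 0.1909]
eef_rot: [0.676, 0.736, -0.011, -0.018]
contact_force: [-0.3, 0.2, -6.1]
opening: 0.0397
```

```bash
python3 -c "
from h import *
hand();goto(.4286,.2795,.2,92.2)"
```

```text
t 19.25 [ 0.5143 -0.0198  0.1909] yaw 94.9 tilt [-0.041  0.007 -0.999] r 0.3028 th 268.8 F [-0.3  0.2 -6.1] T [-0.01 -0.14  0.01] op 0.0397 j6 -0.15
now [ 0.5143 -0.0198  0.1909] yaw 94.9 tilt [-0.041  0.007 -0.999] | turn wz 2.7 shift [30.23 -7.41 -0.91]
```

Emit:
move_arm --steps '[0, 0, -1, -2.3, -0.4, 2.7, 0, 5, -1.2, 0, 0, 0, 0, 0, 5, -1.2, 0, 0, 0, 0, 0, 5, -1.2, 0, 0, 0, 0, 0, 5, -1.2, 0, 0, 0, 0, 0, 5, -1.2, 0, 0, 0, 0, 0, 4, -1.2, 0, 0, 0, 0, 0, 0, 0, 0, 0, 0, 0, 0]'

```text
t: 20.25
tool_pos: [0.4294, 0.277, 0.1955]
eef_rot: [0.704, 0.71, -0.004, -0.005]
contact_force: [0.2, -0.3, -6.6]
opening: 0.0397
```

```bash
cat >> h.py <<'E'
def fix(x,y,z,yaw):
    goto(x,y,z,yaw);s,p,a,r=pose();n=np.cross(r[:,2],[0,0,-1.]);print("  level wx,wy",np.degrees(r.T@n)[:2].round(1))
E
python3 -c "
from h import *
hand();fix(.4286,.2795,.083,92.2)"
```

```text
t 20.25 [0.4294 0.277  0.1955] yaw 90.5 tilt [-0.012  0.001 -1.   ] r 0.0913 th 183.8 F [ 0.2 -0.3 -6.6] T [-0.13 -0.12  0.02] op 0.0397 j6 0.53
now [0.4294 0.277  0.1955] yaw 90.5 tilt [-0.012  0.001 -1.   ] | turn wz -1.7 shift [ 0.26 -0.07 11.25]
  level wx,wy [-0.7 -0.1]
```

Emit:
move_arm --steps '[0.2, 0, 3, -0.7, 0, -1.7, 0, 0, 0, 3, 0, 0, 0, 0, 0, 0, 2.5, 0, 0, 0, 0, 0, 0, 0, 0, 0, 0, 0]'

```text
t: 20.75
tool_pos: [0.4279, 0.2767, 0.1067]
eef_rot: [0.696, 0.718, -0.002, -0.0]
contact_force: [-0.3, -0.2, -5.6]
opening: 0.04
```

Run:
```python
from h import *
hand();fix(.4283,.280,.084,92.2)
im=get_image("side");cv2.imwrite("pics/s7.png",im)
cv2.imwrite("pics/s7c.png",cv2.resize(im[215:325,185:305],None,fx=5.4,fy=5.4,interpolation=cv2.INTER_CUBIC))
```

```text
t 20.75 [0.4279 0.2767 0.1067] yaw 91.7 tilt [-0.003 -0.002 -1.   ] r 0.0928 th 183.9 F [-0.3 -0.2 -5.6] T [ 0.01 -0.05 -0.01] op 0.0400 j6 0.52
now [0.4279 0.2767 0.1067] yaw 91.7 tilt [-0.003 -0.002 -1.   ] | turn wz -0.5 shift [0.33 0.06 2.27]
  level wx,wy [-0.2  0.1]
```

View pics/s7c.png

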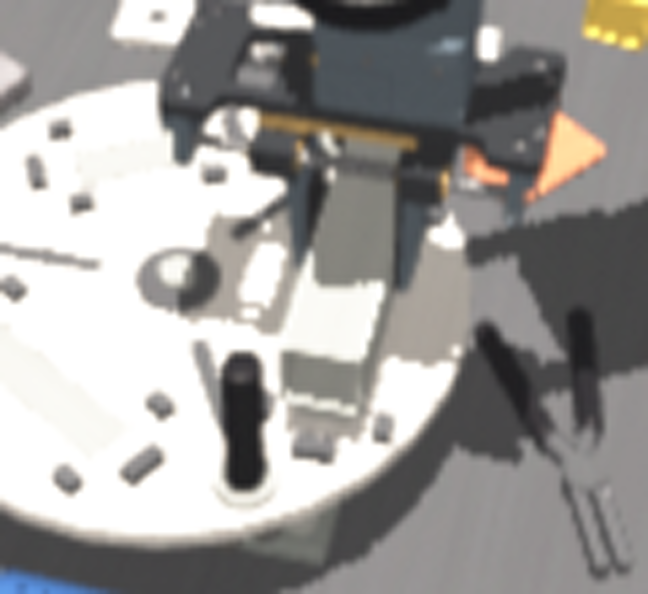

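The tube hangs over the nest between its locators; its near end is at (320,385) with the end locator at (315,440). I'll lower it.

Emit:
move_arm --steps '[0.15, 0, 0.8, 0, 0, -0.5, 0, 0, 0, 0.8, 0, 0, 0, 0, 0, 0, 0.4, 0, 0, 0, 0, 0, 0, 0, 0, 0, 0, 0]'

```text
t: 21.3
tool_pos: [0.431, 0.2796, 0.0894]
eef_rot: [0.694, 0.72, 0.003, 0.001]
contact_force: [0.4, 0.2, -6.8]
opening: 0.0402
```

```bash
python3 -c "
from h import *
hand();fix(.4283,.280,.084,92.2)"
```

```text
t 21.3 [0.431  0.2796 0.0894] yaw 92.2 tilt [ 0.005  0.002 -1.   ] r 0.0896 th 182.2 F [ 0.4  0.2 -6.8] T [-0.04 -0.07  0.04] op 0.0402 j6 0.52
now [0.431  0.2796 0.0894] yaw 92.2 tilt [ 0.005  0.002 -1.   ] | turn wz -0.0 shift [ 0.05 -0.27  0.54]
  level wx,wy [ 0.3 -0.1]
```

Emit:
move_arm --steps '[0, -0.2, 0.3, 0, 0, 0, 0, 0, 0, 0.3, 0, 0, 0, 0, 0, 0, 0, 0, 0, 0, 0]'

```text
t: 21.68
tool_pos: [0.4293, 0.2798, 0.0839]
eef_rot: [0.694, 0.72, 0.003, 0.001]
contact_force: [0.6, -0.6, -5.2]
opening: 0.0396
```

```bash
python3 -c "
from h import *
hand();fix(.4283,.280,.084,92.2)"
```

```text
t 21.675 [0.4293 0.2798 0.0839] yaw 92.2 tilt [ 0.006  0.003 -1.   ] r 0.0913 th 182.0 F [ 0.6 -0.6 -5.2] T [-0.08 -0.04  0.01] op 0.0396 j6 0.52
now [0.4293 0.2798 0.0839] yaw 92.2 tilt [ 0.006  0.003 -1.   ] | turn wz -0.0 shift [ 0.02 -0.1  -0.01]
  level wx,wy [ 0.4 -0.2]
```

Emit:
move_arm --steps '[0, 0, 0.2, 0, 0, 0, 0, 0, 0, 0, 0, 0, 0, 0.55, 0, 0, 0, 0, 0, 0, 0.55, 0, 0, 0, 0, 0, 0, 0.55, 0, 0, -4, 0, 0, 0, 0.7, 0, 0, -6, 0, 0, 0, 0.7, 0, 0, -3, 0, 0, 0, 0.7]'

```text
t: 22.55
tool_pos: [0.4292, 0.2799, 0.217]
eef_rot: [0.694, 0.72, 0.004, 0.001]
contact_force: [-0.3, 0.1, -0.3]
opening: 0.0638
```

Run:
```python
from h import *
hand()
for th in(122.2,):
    a=np.radians(th);print(.5205+.13*np.cos(a),.283+.13*np.sin(a))
fix(.4512,.393,.2,120)
im=get_image("side");cv2.imwrite("pics/s8.png",im)
```

```text
t 22.55 [0.4292 0.2799 0.217 ] yaw 92.2 tilt [ 0.007  0.004 -1.   ] r 0.0914 th 182.0 F [-0.3  0.1 -0.3] T [ 0.05 -0.13 -0.03] op 0.0638 j6 0.52
0.45122608411080506 0.3930051115965833
now [0.4292 0.2799 0.217 ] yaw 92.2 tilt [ 0.007  0.004 -1.   ] | turn wz -27.8 shift [8.7  7.56 1.7 ]
  level wx,wy [ 0.4 -0.2]
```

Emit:
move_arm --steps '[0, 0, 0, 0, 0, -10, 0.5, 0, 0, 0, 0, 0, -10, 0.5, 0, 0, 0, 0, 0, -9, 0.5, 4.5, 4, 0, 0, 0, 0, 0.5, 4.2, 3.6, 1, 0, 0, 0, 0.5, 0, 0, 0, 0, 0, 0, 0.5]'

```text
t: 23.35
tool_pos: [0.4501, 0.3972, 0.2092]
eef_rot: [0.485, 0.875, 0.007, 0.005]
contact_force: [0.1, 0.1, -0.4]
opening: 0.0458
```

```bash
python3 -c "
from h import *
hand();fix(.4512,.393,.128,122)"
```

```text
t 23.35 [0.4501 0.3972 0.2092] yaw 122.0 tilt [ 0.015  0.007 -1.   ] r 0.1342 th 121.6 F [ 0.1  0.1 -0.4] T [-0.08 -0.06  0.06] op 0.0458 j6 0.15
now [0.4501 0.3972 0.2092] yaw 122.0 tilt [ 0.015  0.007 -1.   ] | turn wz 0.0 shift [-0.41 -0.13  8.12]
  level wx,wy [0.9 0.1]
```

Emit:
move_arm --steps '[-0.4, -0.1, 4, 0.9, 0.1, 0, 0.5, 0, 0, 4, 0, 0, 0, 0.5, 0, 0, 0, 0, 0, 0, 0.5, 0, 0, 0, 0, 0, 0, 0, 0, 0, 0, 0, 0, 0, 0, 0, 0, 0, 0, 0, 0, 0]' --squeeze 35

```text
t: 24.1
tool_pos: [0.4529, 0.3916, 0.1311]
eef_rot: [0.485, 0.875, 0.002, 0.001]
contact_force: [0.1, 1.0, -4.7]
opening: 0.0191
```

```bash
python3 -c "
from h import *
hand()"
```

```text
t 24.1 [0.4529 0.3916 0.1311] yaw 122.0 tilt [ 0.003  0.002 -1.   ] r 0.1279 th 121.9 F [ 0.1  1.  -4.7] T [ 0.16 -0.16 -0.01] op 0.0191 j6 0.14
```

Emit:
move_arm --steps '[-0.2, -2.3, 0, 0, 0, -10, 0, -0.2, -2.3, 0, 0, 0, -10, 0, -0.2, -2.3, 0, 0, 0, -10, 0, -0.2, -2.3, 0, 0, 0, -10, 0]'

```text
t: 24.6
tool_pos: [0.4005, 0.3256, 0.1311]
eef_rot: [0.146, 0.989, 0.009, 0.005]
contact_force: [1.8, 1.8, -2.4]
opening: 0.0192
```

```bash
python3 -c "
from h import *
hand()"
```

```text
t 24.6 [0.4005 0.3256 0.1311] yaw 163.2 tilt [ 0.013  0.016 -1.   ] r 0.1273 th 160.5 F [ 1.8  1.8 -2.4] T [-0.2  -0.19 -0.03] op 0.0192 j6 -0.62
```

Emit:
move_arm --steps '[-0.1, -2.3, 0, 0, 0, -9.5, 0, -0.1, -2.3, 0, 0, 0, -9.5, 0, -0.1, -2.3, 0, 0, 0, -9.5, 0, -0.1, -2.3, 0, 0, 0, -9.5, 0]'

```text
t: 25.1
tool_pos: [0.4022, 0.236, 0.1311]
eef_rot: [-0.197, 0.98, 0.01, 0.012]
contact_force: [3.8, 5.6, -8.6]
opening: 0.019
```

```bash
python3 -c "
from h import *
hand()"
```

```text
t 25.1 [0.4022 0.236  0.1311] yaw -157.3 tilt [ 0.021  0.024 -1.   ] r 0.1273 th 201.7 F [ 3.8  5.6 -8.6] T [ 0.76 -0.62  0.17] op 0.0190 j6 -1.48
```

Emit:
move_arm --steps '[-0.1, -2.3, 0, 0.5, 0.5, -9.5, 0, -0.1, -2.3, 0, 0, 0, -9.5, 0, -0.1, -2.3, 0, 0, 0, -9.5, 0, -0.1, -1.6, 0, 0, 0, -7, 0, 0, 0, 0, 0, 0, 0, 0]'

```text
t: 25.72
tool_pos: [0.4555, 0.1732, 0.1312]
eef_rot: [-0.495, 0.869, 0.006, 0.013]
contact_force: [6.8, -4.5, -8.2]
opening: 0.0189
```

```bash
python3 -c "
from h import *
hand()"
```

```text
t 25.725 [0.4555 0.1732 0.1312] yaw -120.7 tilt [ 0.017  0.023 -1.   ] r 0.1276 th 239.4 F [ 6.8 -4.5 -8.2] T [-0.84 -0.92  0.03] op 0.0189 j6 -2.29
```

Emit:
move_arm --steps '[0, -0.7, 0, 0, 0, -1, 0, 0, 0, 0, 0, 0, 0, 0]'

```text
t: 25.98
tool_pos: [0.4613, 0.1699, 0.1312]
eef_rot: [-0.502, 0.865, 0.006, 0.013]
contact_force: [7.7, -3.6, -9.3]
opening: 0.0191
```

```bash
python3 -c "
from h import *
hand()"
```

```text
t 25.975 [0.4613 0.1699 0.1312] yaw -119.7 tilt [ 0.017  0.024 -1.   ] r 0.1277 th 242.4 F [ 7.7 -3.6 -9.3] T [-0.74 -1.18  0.25] op 0.0191 j6 -2.32
```

Emit:
move_arm --steps '[0, 0, 0, 0, 0, 0, 0.45, 0, 0, 0, 0, 0, 0, 0.45, 0, 0, -5, 0, 0, 0, 0.5, 0, 0, -4, 0, 0, 0, 1, 0, 0, 0, 0, 0, 10.6, 1, 0, 0, 0, 0, 0, 10.6, 1, 0, 0, 0, 0, 0, 10.6, 1, 0, 0, 0, 0, 0, 10.6, 1]'

```text
t: 26.98
tool_pos: [0.459, 0.1694, 0.2292]
eef_rot: [-0.147, 0.989, 0.012, 0.014]
contact_force: [0.3, 0.6, 0.6]
opening: 0.0905
```

Emit:
move_arm --steps '[0, 0, 0, 0, 0, 10.6, 1, 0, 0, 0, 0, 0, 10.6, 1, 3, 3, 0, 0, 0, 10.6, 1, 0, 6, 0, 0, 0, 0, 1, 0, 6, 0, 0, 0, 0, 1, 0, 6, 0, 0, 0, 0, 1, 0, 6, 0, 0, 0, 0, 1]'

```text
t: 27.85
tool_pos: [0.4939, 0.4375, 0.2435]
eef_rot: [0.137, 0.99, 0.018, 0.012]
contact_force: [0.6, 0.3, 0.2]
opening: 0.0914
```

Run:
```python
from h import *
hand();im=get_image("top");cv2.imwrite("pics/t9.png",im);nests(im);[print(b) for b in tubes(im)]
```

```text
t 27.85 [0.4939 0.4375 0.2435] yaw 164.2 tilt [ 0.028  0.031 -0.999] r 0.1568 th 99.8 F [0.6 0.3 0.2] T [ 0.03 -0.14  0.01] op 0.0914 j6 -0.59
nest? (array([149., 232.]), 0.4263, 0.3096, 0.045, 0.02, -88.9) r 0.098 th 164.2
nest? (array([136., 190.]), 0.5705, 0.362, 0.051, 0.028, -26.4) r 0.093 th 57.7
nest? (array([180., 187.]), 0.5854, 0.2119, 0.147, 0.049, 41.8) r 0.096 th 312.4
(array([364., 222.]), 0.4779, -0.4365, 0.125, 0.042, 12.2)
(array([331., 210.]), 0.5158, -0.3211, 0.092, 0.042, -6.8)
```

Emit:
move_arm --steps '[-1.6, -5.8, 0, 1.5, 1.5, 0, 1, -1.6, -5.8, 0, 0, 0, 0, 1, -1.6, -5.8, 0, 0, 0, 0, 1, -1.6, -5.8, 0, 0, 0, 0, 1, -1.6, -5.8, 0, 0, 0, 0, 1, -1.6, -5.8, 0, 0, 0, 0, 1, -1.6, -5.8, 0, 0, 0, 0, 1, -1.6, -5.8, 0, 0, 0, 0, 1]'

```text
t: 28.9
tool_pos: [0.4945, -0.0421, 0.2317]
eef_rot: [0.13, 0.991, 0.012, -0.0]
contact_force: [0.2, 0.1, -1.2]
opening: 0.0914
```

Emit:
move_arm --steps '[-1.6, -5.8, 0, 0, 0, 0, 1, -1.6, -5.8, 0, 0, 0, 0, 1, 0, 0, 0, 0, 0, 10.6, 1, 0, 0, 0, 0, 0, 10.6, 1, 0, 0, 0, 0, 0, 10.6, 1, 0, 0, 0, 0, 0, 10.6, 1, 0, 0, 0, 0, 0, 10.6, 1, 0, 0, 0, 0, 0, 10.6, 1]'

```text
t: 29.9
tool_pos: [0.4919, -0.1703, 0.2326]
eef_rot: [0.641, 0.768, 0.012, -0.004]
contact_force: [-1.0, -0.3, -0.3]
opening: 0.0912
```

Emit:
move_arm --steps '[0, 0, 0, 0, 0, 10.6, 1, 0, 0, 0, 0, 0, 10.6, 1, 0, 0, 0, 0, 0, 10.6, 1, 0, 0, 0, 0, 0, 10.6, 1, 0, 0, 0, 0, 0, 10.6, 1, 0, 0, 0, 0, 0, 10.6, 1, 0, 0, 0, 0, 0, 10.6, 1, 0, 0, 0, 0, 0, 10.6, 1]'

```text
t: 30.9
tool_pos: [0.4893, -0.1681, 0.2366]
eef_rot: [0.992, 0.125, 0.008, -0.011]
contact_force: [0.4, -0.3, 0.5]
opening: 0.0911
```

Run:
```python
from h import *
hand();im=get_image("top");cv2.imwrite("pics/t10.png",im);nests(im);[print(b) for b in tubes(im)]
fix(.478,-.4365,.1,12.2)
cv2.imwrite("pics/t10c.png",cv2.resize(im[140:270,90:350],None,fx=3,fy=3,interpolation=cv2.INTER_CUBIC))
```

```text
t 30.9 [ 0.4893 -0.1681  0.2366] yaw 14.3 tilt [ 0.013  0.024 -1.   ] r 0.4521 th 266.0 F [ 0.4 -0.3  0.5] T [-0.01 -0.04  0.04] op 0.0911 j6 0.94
nest? (array([157., 231.]), 0.4285, 0.2824, 0.099, 0.024, -88.9) r 0.092 th 180.4
nest? (array([135., 192.]), 0.5636, 0.3668, 0.071, 0.033, -23.9) r 0.094 th 62.8
nest? (array([180., 191.]), 0.5705, 0.2114, 0.175, 0.063, 37.6) r 0.087 th 304.9
(array([364., 221.]), 0.4786, -0.4361, 0.124, 0.042, 12.2)
(array([320., 208.]), 0.5238, -0.2825, 0.128, 0.044, 67.0)
now [ 0.4893 -0.1681  0.2367] yaw 14.1 tilt [ 0.013  0.024 -1.   ] | turn wz 1.9 shift [-6.78 25.99 13.67]
  level wx,wy [-1.1 -1.1]
```

View pics/t10c.png

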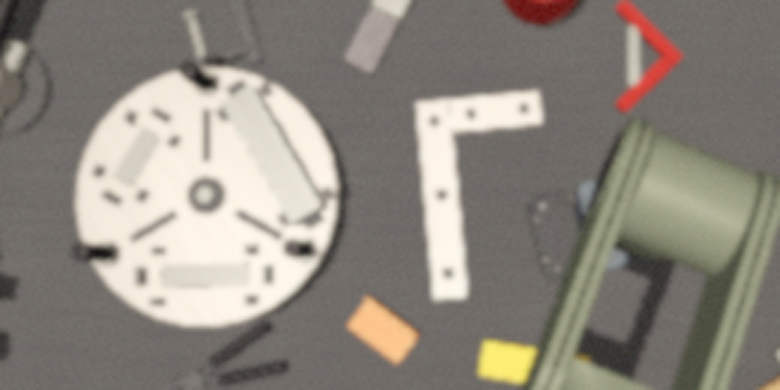

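The crop shows the long tube seated at (275,155) and the mid nest at the front at (205,275), with the same angles as at the earlier click. The mid tube was knocked to (0.4786, -0.4361). I'll go for it there.

Emit:
move_arm --steps '[-1, 5, 1, -1.1, -1.1, 1.9, 1, -1, 5, 2, 0, 0, 0, 1, -1, 5, 2, 0, 0, 0, 1, -1.5, 5, 3, 0, 0, 0, 1, -1.5, 5, 3, 0, 0, 0, 1, -0.5, 1, 2.5, 0, 0, 0, 1, 0, 0, 0, 0, 0, 0, 1]'

```text
t: 31.82
tool_pos: [0.4853, -0.4427, 0.1005]
eef_rot: [0.993, 0.115, 0.003, 0.001]
contact_force: [0.3, -0.3, -0.0]
opening: 0.091
```

```bash
python3 -c "
from h import *
hand();fix(.4786,-.4361,.013,12.2)"
```

```text
t 31.825 [ 0.4853 -0.4427  0.1005] yaw 13.2 tilt [ 0.007 -0.001 -1.   ] r 0.7266 th 267.2 F [ 0.3 -0.3 -0. ] T [-0.03 -0.04 -0.02] op 0.0910 j6 0.58
now [ 0.4853 -0.4427  0.1005] yaw 13.2 tilt [ 0.007 -0.001 -1.   ] | turn wz 1.0 shift [-0.51 -0.79  8.75]
  level wx,wy [ 0.2 -0.4]
```

Emit:
move_arm --steps '[-0.5, -0.8, 2, 0.2, -0.4, 1, 0.75, 0, 0, 3, 0, 0, 0, 0.75, 0, 0, 2.5, 0, 0, 0, 0.75, 0, 0, 0, 0, 0, 0, 0.75]'

```text
t: 32.33
tool_pos: [0.4823, -0.4349, 0.031]
eef_rot: [0.994, 0.11, 0.003, 0.003]
contact_force: [0.2, -0.0, -0.2]
opening: 0.0681
```

```bash
python3 -c "
from h import *
hand();fix(.4786,-.4361,.013,12.2)"
```

```text
t 32.325 [ 0.4823 -0.4349  0.031 ] yaw 12.6 tilt [ 0.007 -0.005 -1.   ] r 0.7189 th 267.0 F [ 0.2 -0.  -0.2] T [ 0.03  0.02 -0.09] op 0.0681 j6 0.60
now [ 0.4823 -0.4349  0.031 ] yaw 12.6 tilt [ 0.007 -0.005 -1.   ] | turn wz 0.4 shift [-0.39  0.04  1.8 ]
  level wx,wy [ 0.4 -0.3]
```

Emit:
move_arm --steps '[-0.4, 0, 1.2, 0.4, -0.3, 0.4, 0.75, 0, 0, 0.6, 0, 0, 0, 0.75, 0, 0, 0, 0, 0, 0, 0, 0, 0, 0, 0, 0, 0, 0, 0, 0, 0, 0, 0, 0, 0, 0, 0, 0, 0, 0, 0, 0, 0, 0, 0, 0, 0, 0, 0]' --squeeze 40

```text
t: 33.2
tool_pos: [0.4809, -0.437, 0.0172]
eef_rot: [0.994, 0.107, 0.003, 0.002]
contact_force: [0.6, 0.3, 0.0]
opening: 0.0396
```

Run:
```python
from h import *
hand();fix(.4786,-.4361,.013,12.2)
c,q=np.cos(np.radians(FY)),np.sin(np.radians(FY))
for L in(.125,.09):
    for g in(0,.008):
        x,y=-L/2-g,-.02-g;print(L,g,O[0]+c*x-q*y,O[1]+q*x+c*y)
```

```text
t 33.2 [ 0.4809 -0.437   0.0172] yaw 12.3 tilt [ 0.006 -0.004 -1.   ] r 0.7211 th 266.9 F [0.6 0.3 0. ] T [ 0.05  0.05 -0.01] op 0.0396 j6 0.60
now [ 0.4809 -0.437   0.0172] yaw 12.3 tilt [ 0.006 -0.004 -1.   ] | turn wz 0.1 shift [-0.2  -0.14  0.42]
  level wx,wy [ 0.3 -0.3]
0.125 0 0.5467129451598326 -0.02355102721781209
0.125 0.008 0.5396854602389723 -0.0324175065465582
0.09 0 0.5640969685578395 -0.021539627084186927
0.09 0.008 0.5570694836369793 -0.03040610641293303
```

Emit:
move_arm --steps '[0, 0, -4, 0, 0, 0, 0, 0, 0, -5, 0, 0, 5.7, 0, 1.5, -5.6, 0, 0.4, -0.3, 0, 0, 1.5, -5.6, 0, 0, 0, 0, 0, 1.5, -5.6, 0, 0, 0, 0, 0, 1.5, -5.6, 0, 0, 0, 0, 0, 1.5, -5.6, 0, 0, 0, 0, 0, 1.5, -5.6, 0, 0, 0, 0, 0]'

```text
t: 34.2
tool_pos: [0.5304, -0.0857, 0.1047]
eef_rot: [0.999, 0.052, -0.004, -0.004]
contact_force: [-0.1, -0.4, -4.6]
opening: 0.0398
```

Emit:
move_arm --steps '[1, -4, 0, 0, 0, 0, 0, 0, -1, 0, 0, 0, 0, 0, 0, 0, 0, 0, 0, 0, 0]'

```text
t: 34.58
tool_pos: [0.5333, -0.0298, 0.1031]
eef_rot: [0.998, 0.055, -0.006, -0.004]
contact_force: [-0.6, -0.5, -4.2]
opening: 0.0396
```

```bash
python3 -c "
from h import *
hand();fix(.5415,-.0324,.0182,6.7)"
```

```text
t 34.575 [ 0.5333 -0.0298  0.1031] yaw 6.3 tilt [-0.013  0.008 -1.   ] r 0.3130 th 272.3 F [-0.6 -0.5 -4.2] T [ 0.02 -0.03  0.06] op 0.0396 j6 1.37
now [ 0.5333 -0.0298  0.1031] yaw 6.3 tilt [-0.013  0.008 -1.   ] | turn wz -0.4 shift [0.78 0.36 8.49]
  level wx,wy [-0.5  0.7]
```

Emit:
move_arm --steps '[0.8, 0.4, 3, -0.5, 0.7, -0.4, 0, 0, 0, 3, 0, 0, 0, 0, 0, 0, 1.8, 0, 0, 0, 0, 0, 0, 0, 0, 0, 0, 0]'

```text
t: 35.08
tool_pos: [0.5414, -0.0387, 0.0228]
eef_rot: [0.998, 0.056, 0.001, 0.001]
contact_force: [0.1, -0.3, -4.6]
opening: 0.0396
```

```bash
python3 -c "
from h import *
fen(125);fix(.5415,-.0324,.0172,6.7)"
```

```text
fence-frame TCP mm x -69.5 y -34.5 want -62.5 -20 Ffence x 0.1 y -0.3 z -4.6 Tz 0.05 z 0.0228 yaw 6.4 op 0.0396 t 35.1 tilt [ 0.001 -0.002]
now [ 0.5414 -0.0387  0.0228] yaw 6.4 tilt [ 0.001 -0.002 -1.   ] | turn wz -0.3 shift [ 0.08 -0.63  0.56]
  level wx,wy [ 0.1 -0.1]
```

Emit:
move_arm --steps '[0, -0.5, 0.4, 0, 0, -0.4, 0, 0, -0.5, 0, 0, 0, 0, 0, 0, -0.4, 0, 0, 0, 0, 0, 0, -0.3, 0, 0, 0, 0, 0]' --squeeze 15

```text
t: 35.58
tool_pos: [0.541, -0.0239, 0.0209]
eef_rot: [0.998, 0.059, 0.003, 0.003]
contact_force: [-0.7, -12.3, -4.7]
opening: 0.0398
```

```bash
python3 -c "
from h import *
fen(125)"
```

```text
fence-frame TCP mm x -68.2 y -19.7 want -62.5 -20 Ffence x -2.1 y -12.1 z -4.7 Tz -0.30 z 0.0209 yaw 6.8 op 0.0398 t 35.6 tilt [ 0.006 -0.005]
```

Emit:
move_arm --steps '[0.3, 0.05, 0.2, 0, 0, 0, 0, 0.4, 0, 0, 0, 0, 0, 0, 0.4, -0.05, 0, 0, 0, 0, 0, 0.3, -0.05, 0, 0, 0, 0, 0]' --squeeze 25

```text
t: 36.08
tool_pos: [0.5516, -0.0228, 0.0195]
eef_rot: [0.998, 0.06, -0.002, 0.004]
contact_force: [-10.8, -6.3, 3.8]
opening: 0.0402
```

```bash
python3 -c "
from h import *
fen(125)"
```

```text
fence-frame TCP mm x -57.5 y -19.8 want -62.5 -20 Ffence x -11.5 y -5.0 z 3.8 Tz -0.39 z 0.0195 yaw 6.9 op 0.0402 t 36.1 tilt [-0.003 -0.008]
```

Emit:
move_arm --steps '[0.3, 0, 0, 0, 0, 0, 0, 0.3, -0.05, 0, 0, 0.3, 0, 0]'

```text
t: 36.33
tool_pos: [0.5517, -0.0228, 0.0193]
eef_rot: [0.998, 0.06, -0.006, 0.004]
contact_force: [-7.9, -6.7, 2.3]
opening: 0.0397
```

```bash
python3 -c "
from h import *
fen(125)"
```

```text
fence-frame TCP mm x -57.4 y -19.8 want -62.5 -20 Ffence x -8.6 y -5.7 z 2.3 Tz -0.32 z 0.0193 yaw 6.9 op 0.0397 t 36.3 tilt [-0.011 -0.01 ]
```

Emit:
move_arm --steps '[0.1, 0, 0.2, 0.5, 0.6, 0, 0, 0.2, 0, 0.1, 0, 0, 0, 0, 0, 0, 0, 0, 0, 0, 0.6, 0, 0, 0, 0, 0, 0, 0.6, 0, -0.4, 0, 0, 0, 0, 0.6, 0, -0.3, 0, 0, 0, 0, 0.6, 0, -0.3, 0, 0, 0, 0, 0.6]'

```text
t: 37.2
tool_pos: [0.5539, -0.0148, 0.0197]
eef_rot: [0.998, 0.061, -0.001, 0.003]
contact_force: [-2.1, -17.6, 5.3]
opening: 0.0547
```

```bash
python3 -c "
from h import *
fen(125)"
```

```text
fence-frame TCP mm x -54.4 y -12.1 want -62.5 -20 Ffence x -4.1 y -17.2 z 5.3 Tz -0.25 z 0.0197 yaw 7.0 op 0.0547 t 37.2 tilt [-0.001 -0.005]
```

Emit:
move_arm --steps '[-0.2, 0.7, 0, 0.3, 0, 0.2, 0.6, -0.3, 0, 0.4, 0, 0, 0, 0.6, 0, 0, 0, 0, 0, 0, 0.6]'

```text
t: 37.58
tool_pos: [0.5495, -0.0222, 0.0154]
eef_rot: [0.998, 0.059, -0.001, -0.0]
contact_force: [0.6, -0.1, 0.3]
opening: 0.0546
```

Run:
```python
from h import *
fen(125)
im=get_image("side");cv2.imwrite("pics/s11.png",im)
```

```text
fence-frame TCP mm x -59.6 y -18.9 want -62.5 -20 Ffence x 0.5 y -0.1 z 0.3 Tz -0.02 z 0.0154 yaw 6.8 op 0.0546 t 37.6 tilt [-0.001  0.001]
```

Emit:
move_arm --steps '[0, 0, 0, 0, 0, 0, 0, 0, 0, 0, 0, 0, 0, 0, 0, 0, 0, 0, 0, 0, 0, 0, 0, -3, 0, 0, 0, 0, 0, 0, -6, 0, 0, 0, 0, 0, 0, -6, 0, 0, 0, 0, 0, 0, -4, 0, 0, -5, 0, 0, 0, 0, 0, 0, -10, 0]' --squeeze 40

```text
t: 38.62
tool_pos: [0.5477, -0.0213, 0.2064]
eef_rot: [0.981, 0.194, -0.006, -0.002]
contact_force: [0.4, 0.2, -5.0]
opening: 0.0398
```

Emit:
move_arm --steps '[0, 0, 0, 0, 0, -10, 0, 0, 0, 0, 0, 0, -10, 0, 0, 0, 0, 0, 0, -10, 0, 0, 0, 0, 0, 0, -10, 0, 0, 0, 0, 0, 0, -10, 0, 0, 0, 0, 0, 0, -10, 0, 0, 0, 0, 0, 0, -8, 0, 0, 0, 0, 0, 0, 0, 0]'

```text
t: 39.62
tool_pos: [0.5411, -0.0178, 0.1981]
eef_rot: [0.69, 0.724, -0.008, -0.013]
contact_force: [0.7, 0.4, -4.9]
opening: 0.0399
```

```bash
python3 -c "
from h import *
hand();fix(.4286,.2795,.2,92.2)"
```

```text
t 39.625 [ 0.5411 -0.0178  0.1981] yaw 92.7 tilt [-0.031  0.006 -1.   ] r 0.3015 th 273.9 F [ 0.7  0.4 -4.9] T [-0.05 -0.11  0.03] op 0.0399 j6 -0.11
now [ 0.5411 -0.0178  0.1981] yaw 92.7 tilt [-0.031  0.006 -1.   ] | turn wz 0.5 shift [ 30.14 -10.1   -0.19]
  level wx,wy [-1.7 -0.4]
```

Emit:
move_arm --steps '[5, -1.7, -0.5, -1.7, -0.4, 0, 0, 5, -1.7, 0, 0, 0, 0, 0, 5, -1.7, 0, 0, 0, 0, 0, 5, -1.7, 0, 0, 0, 0, 0, 5, -1.7, 0, 0, 0, 0, 0, 4.5, -1.5, 0, 0, 0, 0, 0, 0, 0, 0, 0, 0, 0, 0]'

```text
t: 40.5
tool_pos: [0.4245, 0.2816, 0.2005]
eef_rot: [0.698, 0.716, -0.002, -0.003]
contact_force: [-0.2, -0.8, -4.9]
opening: 0.0399
```

```bash
python3 -c "
from h import *
hand();fix(.4286,.2797,.1,92.2)"
```

```text
t 40.5 [0.4245 0.2816 0.2005] yaw 91.5 tilt [-0.006  0.001 -1.   ] r 0.0960 th 180.8 F [-0.2 -0.8 -4.9] T [-0.05 -0.14  0.06] op 0.0399 j6 0.53
now [0.4245 0.2816 0.2005] yaw 91.5 tilt [-0.006  0.001 -1.   ] | turn wz -0.7 shift [-0.21  0.41 10.05]
  level wx,wy [-0.3 -0.1]
```

Emit:
move_arm --steps '[-0.2, 0.4, 3, -0.3, 0, -0.7, 0, 0, 0, 3.5, 0, 0, 0, 0, 0, 0, 3, 0, 0, 0, 0, 0, 0, 0, 0, 0, 0, 0, 0, 0, 0, 0, 0, 0, 0]'

```text
t: 41.12
tool_pos: [0.4292, 0.2777, 0.1034]
eef_rot: [0.696, 0.718, 0.0, 0.0]
contact_force: [0.1, 0.7, -4.0]
opening: 0.0398
```

Run:
```python
from h import *
hand();fix(.4288,.2797,.0855,92.2)
im=get_image("side");cv2.imwrite("pics/s12.png",im)
cv2.imwrite("pics/s12c.png",cv2.resize(im[215:325,185:305],None,fx=5.4,fy=5.4,interpolation=cv2.INTER_CUBIC))
```

```text
t 41.125 [0.4292 0.2777 0.1034] yaw 91.8 tilt [ 0.  0. -1.] r 0.0915 th 183.3 F [ 0.1  0.7 -4. ] T [-0.01 -0.09  0.02] op 0.0398 j6 0.52
now [0.4292 0.2777 0.1034] yaw 91.8 tilt [ 0.  0. -1.] | turn wz -0.4 shift [ 0.2  -0.03  1.79]
  level wx,wy [ 0. -0.]
```

View pics/s12c.png

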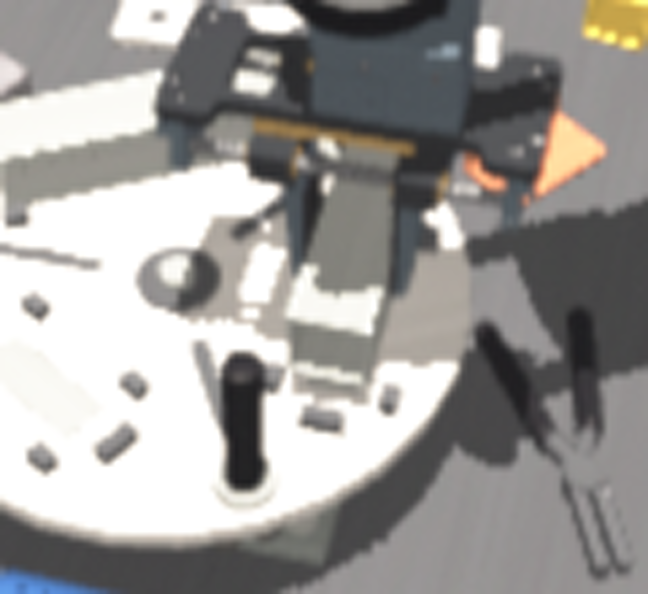

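The mid tube hangs over its nest, centred within 2–3 mm between the side locators at (265,378) and (388,398). Lower and release.

Emit:
move_arm --steps '[0.2, 0.1, 0.7, 0, 0, -0.4, 0, 0, 0, 0.7, 0, 0, 0, 0, 0, 0, 0.4, 0, 0, 0, 0, 0, 0, 0, 0, 0, 0, 0]'

```text
t: 41.68
tool_pos: [0.4314, 0.2805, 0.0866]
eef_rot: [0.694, 0.72, 0.002, 0.001]
contact_force: [-0.8, -0.1, -4.9]
opening: 0.04
```

```bash
python3 -c "
from h import *
hand();fix(.4293,.2797,.0855,92.2)"
```

```text
t 41.675 [0.4314 0.2805 0.0866] yaw 92.2 tilt [ 0.004  0.002 -1.   ] r 0.0891 th 181.6 F [-0.8 -0.1 -4.9] T [ 0.03 -0.09 -0.03] op 0.0400 j6 0.52
now [0.4314 0.2805 0.0866] yaw 92.2 tilt [ 0.004  0.002 -1.   ] | turn wz -0.0 shift [-0.07 -0.22  0.11]
  level wx,wy [ 0.2 -0.1]
```

Emit:
move_arm --steps '[0, -0.2, 0.2, 0, 0, 0, 0, 0, 0, 0, 0, 0, 0, 0.55, 0, 0, 0, 0, 0, 0, 0.55, 0, 0, 0, 0, 0, 0, 0.55, 0, 0, -4, 0, 0, 0, 0.6, 0, 0, -6, 0, 0, 0, 0.6, 0, 0, -3, 0, 0, -10, 0.5]'

```text
t: 42.55
tool_pos: [0.4291, 0.2803, 0.2184]
eef_rot: [0.626, 0.78, 0.002, 0.001]
contact_force: [0.5, 0.1, 0.6]
opening: 0.0473
```

Emit:
move_arm --steps '[0, 0, 0, 0, 0, -10, 0.5, 0, 0, 0, 0, 0, -9, 0.5, 4.4, 3.9, 1, 0.5, 0, 0, 0.5, 4, 3.5, 1, 0, 0, 0, 0.5, 0, 0, 0, 0, 0, 0, 0.5]'

```text
t: 43.18
tool_pos: [0.4495, 0.3941, 0.2031]
eef_rot: [0.484, 0.875, 0.002, 0.002]
contact_force: [-0.1, -1.0, 0.1]
opening: 0.0458
```

```bash
python3 -c "
from h import *
hand();fix(.4515,.393,.129,122)"
```

```text
t 43.175 [0.4495 0.3941 0.2031] yaw 122.1 tilt [ 0.005  0.002 -1.   ] r 0.1319 th 122.6 F [-0.1 -1.   0.1] T [ 0.   -0.12 -0.04] op 0.0458 j6 0.14
now [0.4495 0.3941 0.2031] yaw 122.1 tilt [ 0.005  0.002 -1.   ] | turn wz 0.1 shift [-0.2   0.11  7.41]
  level wx,wy [0.3 0. ]
```

Now grip and turn as before, in the same proportions that worked.

Emit:
move_arm --steps '[-0.2, 0.1, 4, 0.3, 0, 0, 0.5, 0, 0, 3.4, 0, 0, 0, 0.5, 0, 0, 0, 0, 0, 0, 0.5, 0, 0, 0, 0, 0, 0, 0, 0, 0, 0, 0, 0, 0, 0, 0, 0, 0, 0, 0, 0, 0]' --squeeze 35

```text
t: 43.92
tool_pos: [0.4529, 0.3916, 0.1329]
eef_rot: [0.485, 0.875, 0.003, 0.002]
contact_force: [-0.7, -0.2, -6.1]
opening: 0.0191
```

```bash
python3 -c "
from h import *
hand()"
```

```text
t 43.925 [0.4529 0.3916 0.1329] yaw 122.0 tilt [ 0.006  0.002 -1.   ] r 0.1279 th 121.9 F [-0.7 -0.2 -6.1] T [ 0.04 -0.05  0.01] op 0.0191 j6 0.14
```

Emit:
move_arm --steps '[-0.2, -2.3, 0, 0, 0, -9.7, 0, -0.2, -2.3, 0, 0, 0, -9.7, 0, -0.2, -2.3, 0, 0, 0, -9.7, 0, -0.1, -2.3, 0, 0, 0, -9.7, 0, -0.1, -2.3, 0, 0, 0, -9.7, 0, -0.1, -2.3, 0, 0, 0, -9.7, 0, -0.1, -2.3, 0, 0, 0, -9.7, 0, -0.1, -2.3, 0, 0, 0, -9.7, 0]'

```text
t: 44.92
tool_pos: [0.4018, 0.2376, 0.1329]
eef_rot: [-0.194, 0.981, 0.01, 0.016]
contact_force: [3.6, 4.9, -7.4]
opening: 0.0192
```

```bash
python3 -c "
from h import *
hand()"
```

```text
t 44.925 [0.4018 0.2376 0.1329] yaw -157.6 tilt [ 0.028  0.026 -0.999] r 0.1271 th 200.9 F [ 3.6  4.9 -7.4] T [ 0.73 -0.6   0.13] op 0.0192 j6 -1.47
```

Emit:
move_arm --steps '[-0.1, -2.3, 0, 0.5, 0.5, -9.5, 0, -0.1, -2.3, 0, 0, 0, -9.5, 0, -0.1, -2.3, 0, 0, 0, -9.5, 0, -0.1, -1.9, 0, 0, 0, -7, 0, 0, -0.5, 0, 0, 0, 0, 0, 0, 0, 0, 0, 0, 0, 0]'

```text
t: 45.68
tool_pos: [0.4611, 0.17, 0.133]
eef_rot: [-0.491, 0.871, 0.006, 0.016]
contact_force: [1.2, -0.3, -3.6]
opening: 0.0188
```

```bash
python3 -c "
from h import *
hand()"
```

```text
t 45.675 [0.4611 0.17   0.133 ] yaw -121.1 tilt [ 0.023  0.027 -0.999] r 0.1276 th 242.3 F [ 1.2 -0.3 -3.6] T [ 0.1  -0.01  0.41] op 0.0188 j6 -2.29
```

Emit:
move_arm --steps '[0, 0, 0, 0, 0, 0, 0.45, 0, 0, 0, 0, 0, 0, 0.45, 0, 0, -5, 0, 0, 0, 0.5, 0, 0, -4, 0, 0, 0, 1, 0, 0, 0, 0, 0, 10.6, 1, 0, 0, 0, 0, 0, 10.6, 1, 0, 0, 0, 0, 0, 10.6, 1, 0, 0, 0, 0, 0, 10.6, 1]'

```text
t: 46.68
tool_pos: [0.457, 0.1701, 0.2303]
eef_rot: [-0.135, 0.991, 0.014, 0.015]
contact_force: [-0.6, 0.1, 0.4]
opening: 0.0905
```

Emit:
move_arm --steps '[0, 0, 0, 0, 0, 10.6, 1, 0, 0, 0, 0, 0, 10.6, 1, 0, 0, 0, 0, 0, 10.6, 1, 0, 0, 0, 0, 0, 10.6, 1, 0, 0, 0, 0, 0, 10.6, 1, 0, 0, 0, 0, 0, 10.6, 1, 0, 0, 0, 0, 0, 10.6, 1, 0, 0, 0, 0, 0, 10.6, 1]'

```text
t: 47.68
tool_pos: [0.4539, 0.1727, 0.2342]
eef_rot: [0.576, 0.817, 0.024, 0.002]
contact_force: [0.6, -1.1, 0.6]
opening: 0.0912
```

Emit:
move_arm --steps '[0, 0, 0, 0, 0, 10.6, 1, 0, 0, 0, 0, 0, 10.6, 1, 0, 0, 0, 0, 0, 10.6, 1, 0, 0, 0, 0, 0, 10.6, 1, 0, 0, 0, 0, 0, 10.6, 1, 0, 0, 0, 0, 0, 10.6, 1, 0, 0, 0, 0, 0, 10.6, 1, 0, 0, 0, 0, 0, 10.6, 1]'

```text
t: 48.68
tool_pos: [0.4507, 0.1754, 0.2381]
eef_rot: [0.978, 0.205, 0.02, -0.017]
contact_force: [-0.4, 0.1, -0.1]
opening: 0.0912
```

Run:
```python
from h import *
hand();im=get_image("top");cv2.imwrite("pics/t13.png",im);[print(b) for b in tubes(im)]
fix(.5158,-.3211,.15,-6.8)
```

```text
t 48.675 [0.4507 0.1754 0.2381] yaw 23.6 tilt [ 0.032  0.041 -0.999] r 0.1283 th 237.0 F [-0.4  0.1 -0.1] T [ 0.03 -0.   -0.03] op 0.0912 j6 1.48
(array([331., 210.]), 0.516, -0.3211, 0.092, 0.042, -6.8)
now [0.4508 0.1754 0.2382] yaw 23.4 tilt [ 0.033  0.041 -0.999] | turn wz 30.2 shift [12.34 48.53  8.82]
  level wx,wy [-1.4 -2.7]
```

Emit:
move_arm --steps '[0, 0, 0, -1.4, -2.7, 0, 1, 0, 0, 0, 0, 0, 10, 1, 0, 0, 0, 0, 0, 10, 1, 0, 0, 0, 0, 0, 10, 1, 1.5, 6, 0.5, 0, 0, 0, 1, 1.5, 6, 1, 0, 0, 0, 1, 1.5, 6, 1, 0, 0, 0, 1, 1.5, 6, 1, 0, 0, 0, 1]'

```text
t: 49.72
tool_pos: [0.4831, -0.0677, 0.2062]
eef_rot: [0.999, -0.051, 0.003, -0.002]
contact_force: [1.3, 0.6, -0.2]
opening: 0.0913
```

Emit:
move_arm --steps '[1.5, 6, 1, 0, 0, 0, 1, 1.5, 6, 1, 0, 0, 0, 1, 1.5, 6, 1, 0, 0, 0, 1, 1, 5.5, 1, 0, 0, 0, 1, 0, 0, 0, 0, 0, 0, 1]'

```text
t: 50.35
tool_pos: [0.5149, -0.3119, 0.166]
eef_rot: [0.999, -0.047, 0.005, -0.002]
contact_force: [0.0, 1.4, 0.6]
opening: 0.0914
```

Run:
```python
from h import *
hand();im=get_image("top");cv2.imwrite("pics/t14.png",im);nests(im)
fix(.5158,-.3211,.03,-6.8)
cv2.imwrite("pics/t14c.png",cv2.resize(im[140:270,90:350],None,fx=3,fy=3,interpolation=cv2.INTER_CUBIC))
```

```text
t 50.35 [ 0.5149 -0.3119  0.166 ] yaw -5.4 tilt [ 0.011  0.004 -1.   ] r 0.5950 th 269.5 F [0.  1.4 0.6] T [ 0.08  0.05 -0.09] op 0.0914 j6 1.09
nest? (array([158., 232.]), 0.4269, 0.2805, 0.062, 0.02, -88.9) r 0.094 th 181.5
nest? (array([179., 189.]), 0.5771, 0.2155, 0.139, 0.053, 32.5) r 0.088 th 310.0
nest? (array([132., 191.]), 0.5671, 0.3764, 0.166, 0.041, -26.1) r 0.104 th 63.5
now [ 0.515  -0.3101  0.1666] yaw -5.3 tilt [ 0.011  0.005 -1.   ] | turn wz 1.5 shift [ 0.21  1.08 13.66]
  level wx,wy [-0.3 -0.6]
```

View pics/t14c.png

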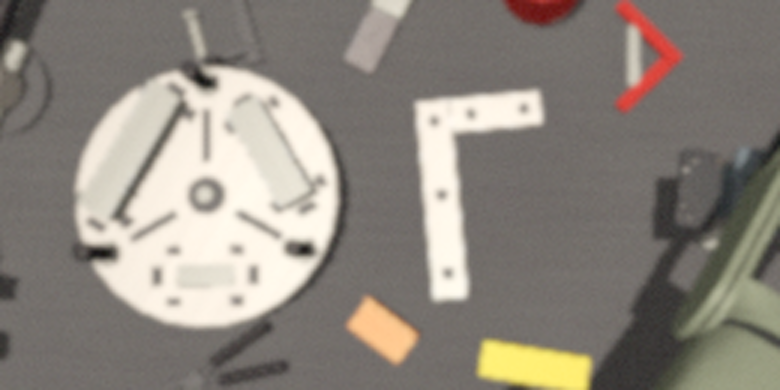

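Both tubes are seated, long at (130,150) and mid at (270,150), and the short nest is at the front at (205,275). Now the short tube.

Emit:
move_arm --steps '[0.2, 1, 4, -0.3, -0.6, 1.5, 0.85, 0, 0, 4, 0, 0, 0, 0.8, 0, 0, 4, 0, 0, 0, 0.8, 0, 0, 0, 0, 0, 0, 0.8]'

```text
t: 50.9
tool_pos: [0.5187, -0.3148, 0.0478]
eef_rot: [0.998, -0.055, 0.002, -0.0]
contact_force: [-0.1, 0.8, 0.6]
opening: 0.0732
```

```bash
python3 -c "
from h import *
hand();fix(.5158,-.3211,.014,-6.8)"
```

```text
t 50.9 [ 0.5187 -0.3148  0.0478] yaw -6.3 tilt [ 0.005  0.001 -1.   ] r 0.5978 th 269.8 F [-0.1  0.8  0.6] T [ 0.04  0.07 -0.01] op 0.0732 j6 1.11
now [ 0.5187 -0.3148  0.0478] yaw -6.3 tilt [ 0.005  0.001 -1.   ] | turn wz 0.5 shift [-0.21  0.66  3.38]
  level wx,wy [-0.1 -0.3]
```

Emit:
move_arm --steps '[-0.2, 0.6, 1, 0, -0.3, 0.5, 0.8, 0, 0, 1.6, 0, 0, 0, 0.8, -0.1, 0, 0.8, 0, 0, 0, 0.8, 0, 0, 0, 0, 0, 0, 0, 0, 0, 0, 0, 0, 0, 0, 0, 0, 0, 0, 0, 0, 0, 0, 0, 0, 0, 0, 0, 0, 0, 0, 0, 0, 0, 0, 0]' --squeeze 40

```text
t: 51.9
tool_pos: [0.5185, -0.3216, 0.0177]
eef_rot: [0.998, -0.058, 0.004, 0.002]
contact_force: [1.0, 0.4, -2.7]
opening: 0.0403
```

```bash
python3 -c "
from h import *
hand();fix(.5158,-.3211,.014,-6.8)
fix(.5571,-.0304,.1,6.7)"
```

```text
t 51.9 [ 0.5185 -0.3216  0.0177] yaw -6.7 tilt [ 0.008 -0.004 -1.   ] r 0.6046 th 269.8 F [ 1.   0.4 -2.7] T [0.11 0.01 0.01] op 0.0403 j6 1.11
now [ 0.5185 -0.3216  0.0177] yaw -6.7 tilt [ 0.008 -0.004 -1.   ] | turn wz 0.1 shift [-0.28 -0.02  0.37]
  level wx,wy [ 0.2 -0.5]
now [ 0.5185 -0.3216  0.0177] yaw -6.7 tilt [ 0.008 -0.004 -1.   ] | turn wz -13.4 shift [  7.23 -28.47  -8.23]
  level wx,wy [ 0.2 -0.5]
```

Emit:
move_arm --steps '[0, 0, -4, 0, 0, 0, 0, 0, 0, -4.5, 0, 0, 0, 0, 0, 0, 0, 0, 0, -6.7, 0, 0, 0, 0, 0.2, -0.5, -6.7, 0, 1.7, -5.6, 0, 0, 0, 0, 0, 1.7, -5.6, 0, 0, 0, 0, 0, 1.7, -5.6, 0, 0, 0, 0, 0, 1.7, -5.6, 0, 0, 0, 0, 0]'

```text
t: 52.9
tool_pos: [0.556, -0.087, 0.1014]
eef_rot: [0.998, 0.058, -0.004, -0.002]
contact_force: [0.3, 0.1, -2.9]
opening: 0.0399
```

Emit:
move_arm --steps '[1.2, -4.6, 0, 0, 0, 0, 0, 0, 0, 0, 0, 0, 0, 0]'

```text
t: 53.15
tool_pos: [0.562, -0.0343, 0.1005]
eef_rot: [0.998, 0.061, -0.005, -0.002]
contact_force: [0.3, -0.6, -3.5]
opening: 0.0397
```

```bash
python3 -c "
from h import *
fen(90);fix(.561,-.0304,.02,6.7)"
```

```text
fence-frame TCP mm x -48.5 y -32.4 want -45.0 -20 Ffence x 0.2 y -0.6 z -3.5 Tz -0.05 z 0.1005 yaw 6.9 op 0.0397 t 53.1 tilt [-0.009  0.004]
now [ 0.562  -0.0343  0.1005] yaw 6.9 tilt [-0.009  0.004 -1.   ] | turn wz 0.2 shift [-0.06 -0.4   8.05]
  level wx,wy [-0.3  0.5]
```

Emit:
move_arm --steps '[-0.2, 0, 3, -0.3, 0.5, 0.2, 0, 0, 0, 2.8, 0, 0, 0, 0, 0, 0, 1.5, 0, 0, 0, 0, 0, 0, 0, 0, 0, 0, 0]'

```text
t: 53.65
tool_pos: [0.5591, -0.0362, 0.0253]
eef_rot: [0.998, 0.059, -0.0, 0.001]
contact_force: [0.6, 0.1, -3.3]
opening: 0.04
```

```bash
python3 -c "
from h import *
fen(90)"
```

```text
fence-frame TCP mm x -51.6 y -34.0 want -45.0 -20 Ffence x 0.6 y 0.0 z -3.3 Tz -0.02 z 0.0253 yaw 6.7 op 0.0400 t 53.6 tilt [-0.001 -0.001]
```

Emit:
move_arm --steps '[0, -0.5, 0.5, 0, 0, 0, 0, 0, -0.5, 0.1, 0, 0, 0, 0, 0, -0.4, 0, 0, 0, 0, 0, 0, -0.3, 0, 0, 0, 0, 0]' --squeeze 15

```text
t: 54.15
tool_pos: [0.5589, -0.0216, 0.0214]
eef_rot: [0.998, 0.06, 0.002, 0.004]
contact_force: [-1.0, -15.9, -1.6]
opening: 0.0401
```

```bash
python3 -c "
from h import *
fen(90)"
```

```text
fence-frame TCP mm x -50.2 y -19.5 want -45.0 -20 Ffence x -2.8 y -15.7 z -1.6 Tz -0.34 z 0.0214 yaw 6.8 op 0.0401 t 54.1 tilt [ 0.004 -0.007]
```

Emit:
move_arm --steps '[0.3, 0.05, 0, 0, 0, 0, 0, 0.4, 0, 0, 0, 0, 0, 0, 0.4, -0.05, 0, 0, 0, 0, 0, 0.3, -0.05, 0, 0, 0, 0, 0]' --squeeze 25

```text
t: 54.65
tool_pos: [0.5682, -0.0207, 0.0223]
eef_rot: [0.998, 0.06, -0.004, 0.005]
contact_force: [-8.9, -6.8, 4.2]
opening: 0.0398
```

```bash
python3 -c "
from h import *
fen(90)"
```

```text
fence-frame TCP mm x -40.8 y -19.7 want -45.0 -20 Ffence x -9.6 y -5.8 z 4.2 Tz -0.23 z 0.0223 yaw 6.9 op 0.0398 t 54.6 tilt [-0.007 -0.01 ]
```

Emit:
move_arm --steps '[0, 0.05, 0.3, 0.5, 0.4, 0, 0, 0.4, 0, 0, 0, 0, 0, 0, 0.4, 0, 0, 0, 0, 0, 0]'

```text
t: 55.02
tool_pos: [0.5683, -0.0209, 0.0188]
eef_rot: [0.998, 0.06, -0.01, 0.0]
contact_force: [-11.2, -4.7, 9.2]
opening: 0.0398
```

```bash
python3 -c "
from h import *
fen(90)"
```

```text
fence-frame TCP mm x -40.8 y -19.9 want -45.0 -20 Ffence x -11.6 y -3.4 z 9.2 Tz -0.16 z 0.0188 yaw 6.9 op 0.0398 t 55.0 tilt [-0.02  -0.002]
```

Emit:
move_arm --steps '[0.3, 0, 0, 0, 0.3, 0, 0, 0.3, -0.05, 0, 0, 0.3, 0, 0]'

```text
t: 55.28
tool_pos: [0.5683, -0.0209, 0.019]
eef_rot: [0.998, 0.061, -0.011, 0.001]
contact_force: [-8.9, -4.8, 4.3]
opening: 0.0395
```

```bash
python3 -c "
from h import *
fen(90)"
```

```text
fence-frame TCP mm x -40.7 y -19.9 want -45.0 -20 Ffence x -9.4 y -3.8 z 4.3 Tz -0.24 z 0.0190 yaw 6.9 op 0.0395 t 55.3 tilt [-0.023 -0.003]
```

Emit:
move_arm --steps '[0, 0.05, -0.2, 0.2, 1.3, 0, 0, 0.5, 0, 0, 0, 0.3, 0, 0, 0.6, 0, 0, 0, 0.3, 0, 0]' --squeeze 45

```text
t: 55.65
tool_pos: [0.5683, -0.021, 0.0196]
eef_rot: [0.998, 0.061, -0.007, -0.002]
contact_force: [-15.2, -6.2, 7.8]
opening: 0.0398
```

Run:
```python
from h import *
fen(90)
im=get_image("side");cv2.imwrite("pics/s15.png",im)
u,v=px("side",(.56,-.025,.03)).astype(int)
cv2.imwrite("pics/s15c.png",cv2.resize(im[v-35:v+35,u-50:u+50],None,fx=8,fy=8,interpolation=cv2.INTER_CUBIC))
```

```text
fence-frame TCP mm x -40.7 y -20.0 want -45.0 -20 Ffence x -15.8 y -4.4 z 7.8 Tz -0.28 z 0.0196 yaw 7.0 op 0.0398 t 55.6 tilt [-0.015  0.003]
```

View pics/s15c.png

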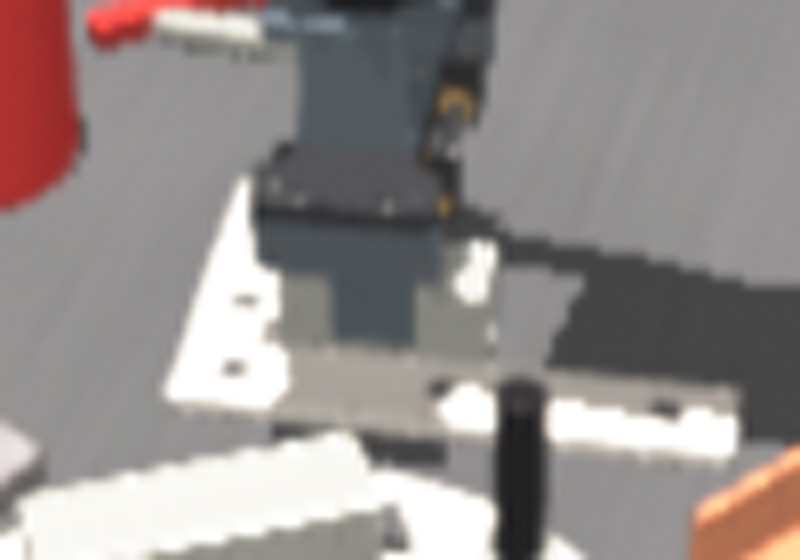

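The short tube's left end is at full-image u≈219.8. The long tube's seated end was at 220.3, so both meet the end fence, and the short tube has stayed put under 16 N. Release and press flat.

Emit:
move_arm --steps '[0, 0, 0.1, 0, 0.8, 0, 0, 0.2, 0, 0.1, 0, 0, 0, 0, 0, 0, 0, 0, 0, 0, 0.6, 0, 0, 0, 0, 0, 0, 0.6, 0, -0.4, 0, 0, 0, 0, 0.6, 0, -0.3, 0, 0, 0, 0, 0.6, 0, -0.3, 0, 0, 0, 0, 0.6]'

```text
t: 56.58
tool_pos: [0.5723, -0.0126, 0.0203]
eef_rot: [0.998, 0.062, 0.002, 0.0]
contact_force: [-1.5, -17.0, 4.6]
opening: 0.055
```

```bash
python3 -c "
from h import *
fen(90)"
```

```text
fence-frame TCP mm x -35.8 y -12.1 want -45.0 -20 Ffence x -3.5 y -16.7 z 4.6 Tz -0.27 z 0.0203 yaw 7.1 op 0.0550 t 56.6 tilt [ 0.004 -0.   ]
```

Emit:
move_arm --steps '[-0.3, 0.7, 0, 0, -0.2, 0.3, 0.6, -0.5, 0, 0.5, 0, 0, 0, 0.6, 0, 0, 0, 0, 0, 0, 0.6]'

```text
t: 56.95
tool_pos: [0.5648, -0.0204, 0.0149]
eef_rot: [0.998, 0.059, 0.001, 0.0]
contact_force: [0.4, -0.4, -0.2]
opening: 0.0549
```

```bash
python3 -c "
from h import *
fen(90)"
```

```text
fence-frame TCP mm x -44.1 y -18.9 want -45.0 -20 Ffence x 0.3 y -0.5 z -0.2 Tz -0.01 z 0.0149 yaw 6.8 op 0.0549 t 57.0 tilt [ 0.001 -0.   ]
```

Emit:
move_arm --steps '[0, 0, 0, 0, 0, 0, 0, 0, 0, 0, 0, 0, 0, 0, 0, 0, 0, 0, 0, 0, 0, 0, 0, -3, 0, 0, 0, 0, 0, 0, -6, 0, 0, 0, 0, 0, 0, -6, 0, 0, 0, 0, 0, 0, -4, 0, 0, -5, 0, 0, 0, 0, 0, 0, -10, 0]' --squeeze 40

```text
t: 57.95
tool_pos: [0.5633, -0.0193, 0.2071]
eef_rot: [0.981, 0.194, -0.003, -0.001]
contact_force: [0.4, 0.4, -3.9]
opening: 0.0401
```

Emit:
move_arm --steps '[0, 0, 0, 0, 0, -10, 0, 0, 0, 0, 0, 0, -10, 0, 0, 0, 0, 0, 0, -10, 0, 0, 0, 0, 0, 0, -10, 0, 0, 0, 0, 0, 0, -10, 0, 0, 0, 0, 0, 0, -10, 0, 0, 0, 0, 0, 0, -8, 0, 0, 0, 0, 0, 0, 0, 0]'

```text
t: 58.95
tool_pos: [0.5592, -0.0155, 0.2017]
eef_rot: [0.69, 0.724, -0.004, -0.008]
contact_force: [0.3, 0.2, -2.6]
opening: 0.0399
```

```bash
python3 -c "
from h import *
hand();fix(.4288,.2797,.2,92.2)"
```

```text
t 58.95 [ 0.5592 -0.0155  0.2017] yaw 92.7 tilt [-0.018  0.005 -1.   ] r 0.3010 th 277.4 F [ 0.3  0.2 -2.6] T [-0.01 -0.14 -0.05] op 0.0399 j6 -0.10
now [ 0.5592 -0.0155  0.2017] yaw 92.7 tilt [-0.018  0.005 -1.   ] | turn wz 0.5 shift [ 30.   -11.9    0.17]
  level wx,wy [-1.  -0.4]
```

Emit:
move_arm --steps '[5, -2, 0, -1, -0.4, 0, 0, 5, -2, 0, 0, 0, 0, 0, 5, -2, 0, 0, 0, 0, 0, 5, -2, 0, 0, 0, 0, 0, 5, -2, 0, 0, 0, 0, 0, 4.2, -1.4, 0, 0, 0, 0, 0, 0, 0, 0, 0, 0, 0, 0]'

```text
t: 59.82
tool_pos: [0.4291, 0.2807, 0.1997]
eef_rot: [0.698, 0.716, -0.001, -0.001]
contact_force: [-0.4, -1.2, -2.8]
opening: 0.04
```

```bash
python3 -c "
from h import *
hand();fix(.4288,.2797,.1,92.2)"
```

```text
t 59.825 [0.4291 0.2807 0.1997] yaw 91.5 tilt [-0.003  0.001 -1.   ] r 0.0914 th 181.5 F [-0.4 -1.2 -2.8] T [-0.04 -0.14 -0.02] op 0.0400 j6 0.53
now [0.4291 0.2807 0.1997] yaw 91.5 tilt [-0.003  0.001 -1.   ] | turn wz -0.7 shift [-0.1  -0.04  9.97]
  level wx,wy [-0.2 -0.1]
```

Emit:
move_arm --steps '[-0.1, 0, 3, -0.2, 0, -0.7, 0, 0, 0, 3.5, 0, 0, 0, 0, 0, 0, 3, 0, 0, 0, 0, 0, 0, 0, 0, 0, 0, 0, 0, 0, 0, 0, 0, 0, 0]'

```text
t: 60.45
tool_pos: [0.4308, 0.2777, 0.1033]
eef_rot: [0.696, 0.718, 0.001, 0.001]
contact_force: [1.5, 0.4, -3.1]
opening: 0.0399
```

```bash
python3 -c "
from h import *
hand();fix(.4290,.2797,.0855,92.2)"
```

```text
t 60.45 [0.4308 0.2777 0.1033] yaw 91.8 tilt [ 0.003  0.001 -1.   ] r 0.0899 th 183.4 F [ 1.5  0.4 -3.1] T [-0.07 -0.08 -0.01] op 0.0399 j6 0.52
now [0.4308 0.2777 0.1033] yaw 91.8 tilt [ 0.003  0.001 -1.   ] | turn wz -0.4 shift [ 0.21 -0.17  1.78]
  level wx,wy [ 0.2 -0. ]
```

Emit:
move_arm --steps '[0.2, -0.2, 0.7, 0.2, 0, -0.4, 0, 0, -0.1, 0.7, 0, 0, 0, 0, 0, 0, 0.4, 0, 0, 0, 0, 0, 0, 0, 0, 0, 0, 0]'

```text
t: 60.95
tool_pos: [0.4292, 0.2803, 0.0868]
eef_rot: [0.694, 0.72, 0.002, 0.0]
contact_force: [-0.2, -0.1, -2.9]
opening: 0.0399
```

```bash
python3 -c "
from h import *
hand();fix(.4290,.2797,.0855,92.2)"
```

```text
t 60.95 [0.4292 0.2803 0.0868] yaw 92.1 tilt [ 0.004  0.003 -1.   ] r 0.0913 th 181.7 F [-0.2 -0.1 -2.9] T [-0.01 -0.11 -0.03] op 0.0399 j6 0.52
now [0.4292 0.2803 0.0868] yaw 92.1 tilt [ 0.004  0.003 -1.   ] | turn wz -0.1 shift [-0.06 -0.02  0.13]
  level wx,wy [ 0.2 -0.2]
```

Tube bottom is about 2 mm over the face and clear of the locators. I'll lower, release, lift and go to the handle for the last turn.

Emit:
move_arm --steps '[0, 0, 0.2, 0, 0, 0, 0, 0, 0, 0, 0, 0, 0, 0.55, 0, 0, 0, 0, 0, 0, 0.55, 0, 0, 0, 0, 0, 0, 0.55, 0, 0, -4, 0, 0, 0, 0.6, 0, 0, -6, 0, 0, 0, 0.6, 0, 0, -3, 0, 0, -10, 0.5]'

```text
t: 61.82
tool_pos: [0.4285, 0.2798, 0.2177]
eef_rot: [0.627, 0.779, 0.002, 0.0]
contact_force: [0.1, 0.3, -0.1]
opening: 0.0476
```

Emit:
move_arm --steps '[0, 0, 0, 0, 0, -10, 0.5, 0, 0, 0, 0, 0, -9, 0.5, 4.4, 3.9, 1, 0.3, 0, 0, 0.5, 4, 3.5, 1, 0, 0, 0, 0.5, 0, 0, 0, 0, 0, 0, 0.5]'

```text
t: 62.45
tool_pos: [0.4496, 0.3937, 0.2035]
eef_rot: [0.485, 0.875, 0.004, 0.002]
contact_force: [-0.9, -1.1, 0.3]
opening: 0.0455
```

```bash
python3 -c "
from h import *
hand();fix(.4515,.393,.129,122)"
```

```text
t 62.45 [0.4496 0.3937 0.2035] yaw 122.0 tilt [ 0.008  0.005 -1.   ] r 0.1314 th 122.6 F [-0.9 -1.1  0.3] T [ 0.01 -0.11  0.02] op 0.0455 j6 0.14
now [0.4496 0.3937 0.2035] yaw 122.0 tilt [ 0.008  0.005 -1.   ] | turn wz -0.0 shift [-0.15  0.12  7.45]
  level wx,wy [ 0.5 -0. ]
```

Emit:
move_arm --steps '[-0.2, 0.1, 4, 0.5, 0, 0, 0.5, 0, 0, 3.4, 0, 0, 0, 0.5, 0, 0, 0, 0, 0, 0, 0.5, 0, 0, 0, 0, 0, 0, 0, 0, 0, 0, 0, 0, 0, 0, 0, 0, 0, 0, 0, 0, 0]' --squeeze 35

```text
t: 63.2
tool_pos: [0.4532, 0.3912, 0.1337]
eef_rot: [0.485, 0.874, 0.003, 0.002]
contact_force: [-1.2, -0.2, -4.1]
opening: 0.0189
```

```bash
python3 -c "
from h import *
hand()"
```

```text
t 63.2 [0.4532 0.3912 0.1337] yaw 122.0 tilt [ 0.006  0.003 -1.   ] r 0.1274 th 121.9 F [-1.2 -0.2 -4.1] T [0.06 0.   0.02] op 0.0189 j6 0.14
```

Emit:
move_arm --steps '[-0.2, -2.3, 0, 0, 0, -9.7, 0, -0.2, -2.3, 0, 0, 0, -9.7, 0, -0.2, -2.3, 0, 0, 0, -9.7, 0, -0.1, -2.3, 0, 0, 0, -9.7, 0, -0.1, -2.3, 0, 0, 0, -9.7, 0, -0.1, -2.3, 0, 0, 0, -9.7, 0, -0.1, -2.3, 0, 0, 0, -9.7, 0, -0.1, -2.3, 0, 0, 0, -9.7, 0]'

```text
t: 64.2
tool_pos: [0.4023, 0.2379, 0.1338]
eef_rot: [-0.194, 0.981, 0.011, 0.017]
contact_force: [3.8, 4.2, -7.5]
opening: 0.0192
```

```bash
python3 -c "
from h import *
hand()"
```

```text
t 64.2 [0.4023 0.2379 0.1338] yaw -157.7 tilt [ 0.028  0.028 -0.999] r 0.1265 th 200.9 F [ 3.8  4.2 -7.5] T [ 0.71 -0.64  0.12] op 0.0192 j6 -1.47
```

Emit:
move_arm --steps '[-0.1, -2.3, 0, 0.5, 0.5, -9.5, 0, -0.1, -2.3, 0, 0, 0, -9.5, 0, -0.1, -2.3, 0, 0, 0, -9.5, 0, -0.1, -1.9, 0, 0, 0, -7, 0, 0, -0.4, 0, 0, 0, 0, 0, 0, 0, 0, 0, 0, 0, 0]'

```text
t: 64.95
tool_pos: [0.4617, 0.1705, 0.1339]
eef_rot: [-0.491, 0.871, 0.006, 0.018]
contact_force: [-0.1, -0.4, -3.2]
opening: 0.0192
```

```bash
python3 -c "
from h import *
hand()"
```

```text
t 64.95 [0.4617 0.1705 0.1339] yaw -121.1 tilt [ 0.026  0.028 -0.999] r 0.1269 th 242.4 F [-0.1 -0.4 -3.2] T [0.19 0.15 0.36] op 0.0192 j6 -2.29
```

Emit:
move_arm --steps '[0, 0, 0, 0, 0, 0, 0.45, 0, 0, 0, 0, 0, 0, 0.45, 0, 0, 0, 0, 0, 0, 0.45, 0, 0, -5, 0, 0, 0, 0.5, 0, 0, -5, 0, 0, 0, 0.5, 0, 0, 0, 0, 0, 10.6, 0.5, 0, 0, 0, 0, 0, 10.6, 0.5, 0, 0, 0, 0, 0, 10.6, 0.5]'

```text
t: 65.95
tool_pos: [0.4581, 0.1692, 0.2402]
eef_rot: [-0.228, 0.973, 0.012, 0.018]
contact_force: [0.6, -0.5, 0.1]
opening: 0.0455
```

```bash
python3 -c "
from h import *
hand();fix(.40,-.25,.24,200)"
```

```text
t 65.95 [0.4581 0.1692 0.2402] yaw -153.7 tilt [ 0.03   0.032 -0.999] r 0.1298 th 241.3 F [ 0.6 -0.5  0.1] T [ 0.08 -0.11  0.  ] op 0.0455 j6 -1.72
now [0.4581 0.1692 0.2402] yaw -153.7 tilt [ 0.03   0.032 -0.999] | turn wz 6.3 shift [ 1.98e+01 -3.74e+01  2.00e-02]
  level wx,wy [0.9 2.3]
```

Emit:
move_arm --steps '[0, 0, 0, 0.9, 2.3, 6.3, 0.5, 2.7, -5.2, 0, 0, 0, 0, 0.5, 2.7, -5.2, 0, 0, 0, 0, 0.5, 2.7, -5.2, 0, 0, 0, 0, 0.5, 2.7, -5.2, 0, 0, 0, 0, 0.5, 2.7, -5.2, 0, 0, 0, 0, 0.5, 2.7, -5.2, 0, 0, 0, 0, 0.5, 2.7, -5.2, 0, 0, 0, 0, 0.5]'

```text
t: 66.95
tool_pos: [0.4045, -0.2437, 0.2422]
eef_rot: [-0.177, 0.984, 0.0, 0.004]
contact_force: [0.7, -0.1, 0.2]
opening: 0.0455
```

Run:
```python
from h import *
hand();im=get_image("top");cv2.imwrite("pics/t16.png",im);s=get_image("side");cv2.imwrite("pics/s16.png",s)
a=cv2.resize(im[140:270,100:250],(400,347),interpolation=cv2.INTER_CUBIC);b=cv2.resize(s[215:325,150:277],(400,347),interpolation=cv2.INTER_CUBIC)
cv2.imwrite("pics/f16.png",np.hstack([a,b]))
k=np.zeros(im.shape[:2],np.uint8);k[160:255,112:210]=topmask(im,150)[160:255,112:210]
# compare black handle centroids with the first clicked picture
for f in("t4","t10","t14","t16"):
    i=cv2.imread(f"pics/{f}.png");k=np.zeros(i.shape[:2],np.uint8);k[155:250,110:210]=((i.max(2)<75)*255)[155:250,110:210]
    n,l,st,c=cv2.connectedComponentsWithStats(k);print(f,[tuple(c[j].round(1)) for j in range(1,n) if st[j,4]>9])
```

```text
t 66.95 [ 0.4045 -0.2437  0.2422] yaw -159.7 tilt [ 0.007  0.002 -1.   ] r 0.5393 th 257.6 F [ 0.7 -0.1  0.2] T [ 0.15 -0.1   0.03] op 0.0455 j6 -2.50
t4 [(np.float64(156.9), np.float64(166.0)), (np.float64(204.3), np.float64(205.2)), (np.float64(201.2), np.float64(220.0)), (np.float64(122.5), np.float64(224.1))]
t10 [(np.float64(156.8), np.float64(166.0)), (np.float64(122.5), np.float64(224.0))]
t14 [(np.float64(156.8), np.float64(166.0)), (np.float64(201.2), np.float64(220.4)), (np.float64(122.4), np.float64(224.1))]
t16 [(np.float64(157.0), np.float64(166.1)), (np.float64(122.5), np.float64(224.1))]
```

View pics/f16.png

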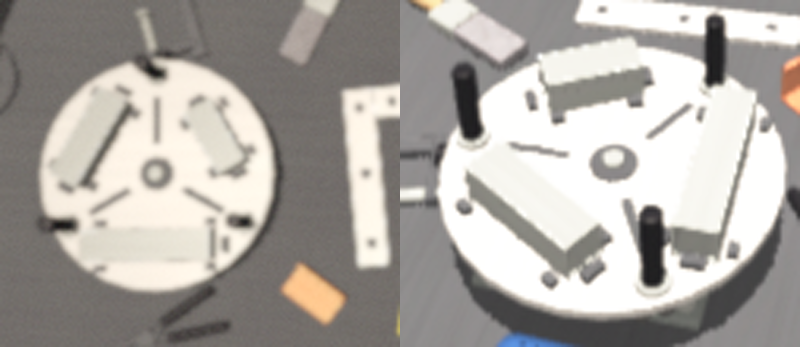

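All three tubes lie flat in their nests, with the long one at the front. The handle pixels match the earlier clicked positions to within 0.2 px. I'll hand in.

```bash
python3 -c "
from cell import *
print(sign_off())"
```

```text
the job is handed in; nothing more can be done
None
```

I loaded all three tubes in the order long, mid, short, and turned the top on until the long nest was at the front again. The job is handed in; the robot clock read about 67 s of the 210 s allowed.

Each tube was pushed against both fences, released, pressed flat on the side fence and picked up from there. It was then laid in its own nest with that nest turned to the front. The mid tube had been knocked aside about 3 cm during the run; I found its new position and picked it from there.

**Final views:** all three tubes lie flat inside their locators, the gripper is empty and clear of everything, and measured contact is about zero.

**Clicks:** the handles stood within 0.2 px (handle centroids in the top view) of the same place at all four stops. Each time I took hold of one after a stop, it was at 121.9°.

**What failed or disagreed:**
- **First turn:** it stopped about 4° short and had not clicked in. The base edge in the side view showed this, and I nudged it home before placing anything.
- **Fence end:** its position came out 1.6 to 5 mm from my camera estimate. I took the end contact from the push force and, for the long and short tubes, from the side view.
- **Long tube:** it hung up and then jumped about 5 mm during the end push. I read that at first as the grip sliding. I regripped near its estimated centre and it still seated with room to spare.
- **Bystanders:** I did not compare their positions before and after. The contact forces and views showed no touch on any of them.

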